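# Clear the brush, shut the sample case and clamp its draw latch

### The arm

A 6-joint arm with a two-finger parallel gripper is mounted at the origin on a cart in front of the work surface, level with it; the furniture and walls round the work are solid. World frame = base frame: x ahead of the robot, y to its left, z up, the work surface at z = 0. Lengths are in m, angles in rad, forces in N, time in s.
With the tool pointing down it reaches from about 0.25 to 0.725 m from the base axis. Payload 4 kg.
Tool frame: the origin (TCP) lies midway between the tips of the shut fingers; the grasp point (between the pads) lies 19 mm behind it; y points along the fingers, x is the direction in which the jaws open and shut, and the axes are right-handed (so a half turn about y gives the same grasp; the last joint's range is limited). The gripper opens to 85 mm and grips with 20 to 120 N. Pads are 22 mm wide; open, the fingers measure 114 mm over their backs; the gripper's body (76 mm by 85 mm) begins 54 mm behind the grasp point. The pads swing forward as they close: fully open they stand 13 mm farther back than shut.
Start: joints at [-1.329, 0.241, 0.005, 1.335, 0, 1.571], TCP at [0.12, -0.485, 0.231] pointing down, gripper open.
Joint ranges: [-2.72, 2.72], [-1.05, 1.87], [-1.09, 1.28], [-1.99, 2.15], [-1.42, 1.44], [-3.14, 3.14]. Speed limits (rad/s): [2.79, 2.79, 3.14, 3.14, 3.14, 3.14].

### API

Orientations are given as a unit quaternion [x, y, z, w].
In Python, from workcell import bot gives the robot as it stands. The module is installed in compiled form; this text tells all that it offers.
- The arm moves only by the shell command python3 -m inch 'ROWS'. ROWS is text: rows parted by semicolons, each of 7 numbers parted by spaces: the turn, a rotation vector about the tool's x, y, z in degrees, then the shift along the tool's x, y, z in mm, then the closure, from 0 (fully open) to 1 (shut). In form: ax ay az dx dy dz fingers; .... A call has 1 to 12 rows; each row shifts and turns the commanded pose from where the row before left it, along the tool's axes as they then stand; what a row does not reach is not made up. A row lasts 1/8 s, in which the tool goes at most 62.5 mm and 10.7 degrees, less where a joint would pass 70% of its speed; a pose out of reach is approached as far as the arm can. A call with a gripper value outside its range is refused whole. The fingers move at their own pace and stop on an object; the grip force is fixed at half the most. Time passes only in rows, so rows that do not move let the fingers close. It gives the time, the measured TCP pose, the force and the opening at its end, in the units of the state.
- bot.get_obs(): the state, without advancing time (a new reading comes with each control period).
- bot.camera(name): name is "scene" or "top" or "wrist"; returns a dict with "color" (420x560x3 uint8, blue, green, red), "fx", "fy", "cx", "cy" (pixels), "extrinsics" (4x4, takes a point from world to camera coordinates). Camera axes: x right, y up, looking along -z (the intrinsics and any distortion apply to the point x, -y, -z); pixel columns grow to the right and rows downward; lengths in m; the calibration is good to about 2 mm. A picture is of the moment at which its call begins. There is no depth.
- bot.job_done(): hands the job in, once; it reports no verdict.
Trained networks look in the newest picture that a camera, given by its name, has taken for a name from the list of things; names that differ only in an ending like _2 or _b are one class to them, and where a whole thing is asked for, a point or a joint stands for the part that bears it (a point fixed in the world has none). Each returns a list of dicts, best first, with "conf" (0 to 1); they miss things now and then, are a little off and sometimes report something else, mostly with a low value. They report only what shows in the picture. A call takes as long as a camera call. They do not tell look-alikes from the thing itself.
- bot.look_for(name, camera): "extent" ([left, top, right, bottom] in pixels, round what is visible of it).
- bot.cut_out(name, camera): "region" (420x560 bool, what is visible of it) and "extent" ([left, top, right, bottom] in pixels, round what is visible of it).
- bot.spot_point(name, camera): "point" ([column, row] in pixels: a listed point, or the origin of a listed thing).
The state is a dict: "clock": time; "joint_pos": joint angles; "joint_vel": joint speeds; "tau": joint torques, N m; "eef_pos": TCP position; "tool_rot": TCP orientation; "ft_force": force on the tool from outside, world axes, zero at the start; "ft_torque": the same for the moment, N m; "grip_width": finger opening in m.
Only numpy, scipy, OpenCV 4.12 (cv2) and the standard library are available. Lean on these libraries where they do the work, as an engineer would, in place of code of your own. Each camera call takes 0.05 s, during which the arm holds its last target.

### The job

Close up the sample case for transport. The bench brush has been left lying across its rim, so first lift it off and lay it flat in the steel tray; then fold the lid down shut, flip the latch's wire loop up and over the keeper hook on the lid, and push the lever down past centre until it lies home against the front of the case. Leave the cup, the dropper bottle and the jar round about where they stand.

Things in the scene. Friction and masses are not known exactly. Their poses are not given: they have to be found in the camera images.
- case: Dark grey hard case for sample jars, heavy, fixed: 150 mm front to back (x), 190 mm wide (y), body 60 mm tall. Origin: centre of the underside; x points from the front (latch side, x = -75 mm, facing the robot) to the back (hinge), y to its left, z up. Black foam flush with the rim; three small jars stand 12 mm above it in the right column, one at the back of the middle column; the left column (y = +58 mm) is empty.
- lid (a joint): Lid hinge, rad: 0 shut, grows as it opens, to 1.75; at the start 1.3 to 1.45 (nearly upright). The lid is a shell 150 x 190 x 30 mm; shut, its flat top is 90 mm above the worktop. The hinge is stiff: the lid stays where it is left, and moves with about 1 to 4 N at its front edge. A soft seal gives 1 mm when clamped.
- lid_hinge (a point): Middle of the lid's hinge line, which runs along the case's y; x = +79, y = 0, z = 60 mm of the case frame. Axes as the case's.
- lid_edge (a point): Middle of the lid's front top edge, on its outer face; with the lid shut, x = -75, y = 0, z = 90 mm of the case frame. The point's axes turn with the lid; shut, they are parallel to the case's.
- lever (a joint): Hinge of the steel latch lever, rad: 0 home (latched, hanging straight down along the case's front), grows as it is lifted, to 2.45; at the start 1.9 to 2.15: sticking out in front and 20 to 35 degrees upward. It stays where it is left; about 1 N at the tip moves it. With the loop hooked it resists from about 1.0 rad on, with 2 to 5 N at the tip, until dead centre at 0.45 rad; then it snaps home.
- lever_pivot (a point): Pivot of the lever, along the case's y, on the front of the case: x = -85, y = 0, z = 50 mm of the case frame. Axes as the case's. The lever is 22 mm wide, 2.5 mm thick and reaches 38 mm from here.
- lever_tip (a point): On the lever near its free end, on its outer face, 30 mm from its pivot; home: x = -90, y = 0, z = 20 mm of the case frame.
- loop_bar (a point): Middle of the cross bar of the latch's wire loop, a U of 3 mm steel wire 35 mm wide with legs 34 mm long, turning freely on the lever 12 mm from the lever's pivot (with the lever at 2.0 rad: 12 mm straight out in front of it). At the start it lies back, 36 degrees above the raised lever, tipped away from the case. Pushed towards the case past upright, it falls by itself against the lid's front, above the keeper.
- keeper (a point): Where the loop's bar sits when hooked: on a steel hook 20 mm wide on the front of the lid, 9 mm in front of its face, behind a lip 3 mm high whose middle is 4.5 mm farther out. The bar must come over the lip from the front and go down behind it. With the lid shut: x = -84, y = 0, z = 74 mm of the case frame. Axes turn with the lid; shut, they are parallel to the case's.
- brush_mid (a point): Flat bench brush with wooden handle, 163 mm long, 30 mm wide and 10 mm thick at the bristles, lying flat on the case, handle out over the front. This point: in the handle, 4 mm above the underside, where it is 13 mm wide and 8 mm thick, near the balance point. Its y axis points along the brush to the handle's end, 76 mm away; the metal ferrule begins 22 mm away on the other side; z up.
- tray: Shallow steel instrument tray to the right of the case, fixed: 216 mm long (x), 90 mm wide (y), 14 mm high, walls and floor 2 mm. Origin: centre of its underside, x along its length, z up.
- sample_cup: Milky plastic cup, 67 mm wide, 68 mm tall, origin at the centre of its underside; not to be moved.
- dropper_bottle: Amber dropper bottle, 33 mm wide, 100 mm tall, origin at the centre of its underside; not to be moved.
- white_jar: White screw-top jar, 40 mm wide, 48 mm tall, origin at the centre of its underside; not to be moved.
Mind the look-alikes: they are no part of the job. Of the things that look like the tray, the larger one is meant.

How it is judged:
By the outcome, as a careful person would: the job done as asked, in the order asked, and still so for the second after the job is handed in, with the robot touching nothing.
It also fails if it takes over 69 s, if anything falls off the work surface, if the arm or the gripper's body presses on something with over 40 N, if the wrist force passes 120 N, or if a joint passes its speed limit or range.

## Working session

There is one attempt and no reset: what is moved stays moved. The work goes in short steps, Python scripts to look and compute and a shell command to move; the robot and the scene stay as the last step left them, time stands still between calls to the robot, and variables do not carry over. Pictures are saved under pics/ and viewed, and the job is handed in when it is done.

```bash
ls -la; mkdir -p pics
python3 - <<'E'
from workcell import bot
import cv2
for n in("scene","top","wrist"):
    c=bot.camera(n); cv2.imwrite(f"pics/{n}0.png",c["color"]); print(n,c["fx"],c["fy"],c["cx"],c["cy"],c["extrinsics"].round(3).tolist(), [k for k in c])
print(bot.get_obs())
E
```

```text
total 12
drwxr-xr-x  3 agent agent 4096 Dec  7 13:40 .
drwxr-xr-x 23 root  root  4096 Dec  7 13:40 ..
drwxr-xr-x  2 agent agent 4096 Dec  7 13:40 pics
scene 487.2265362239276 487.2265362239276 283.74138070732903 203.65084062224943 [[0.865, -0.501, 0.011, -0.523], [0.184, 0.337, 0.923, -0.074], [-0.467, -0.797, 0.384, -1.149], [0.0, 0.0, 0.0, 1.0]] ['color', 'fx', 'fy', 'cx', 'cy', 'extrinsics']
top 413.08618676791474 413.08618676791474 284.0597239676927 214.71599296217443 [[0.0, -1.0, -0.014, -0.295], [0.984, -0.002, 0.177, -0.432], [-0.177, -0.014, 0.984, -0.851], [0.0, 0.0, 0.0, 1.0]] ['color', 'fx', 'fy', 'cx', 'cy', 'extrinsics']
wrist 327.2254308379902 327.2254308379902 286.1559037653609 210.70681366088942 [[0.24, -0.971, -0.002, -0.499], [0.927, 0.229, -0.297, 0.039], [0.289, 0.07, 0.955, -0.379], [0.0, 0.0, 0.0, 1.0]] ['color', 'fx', 'fy', 'cx', 'cy', 'extrinsics']
{'clock': 0.15, 'joint_pos': array([-1.32899480e+00,  2.41230542e-01,  4.04894345e-03,  1.33517590e+00,
       -2.36137985e-06,  1.57081047e+00]), 'joint_vel': array([ 2.21721857e-04, -3.16034864e-04,  4.53331663e-03, -7.36588493e-04,
       -7.85985251e-05, -1.39520417e-04]), 'tau': array([-4.71863277e-04, -3.72633219e+01,  2.52639413e+01,  1.23136025e-02,
        6.28335187e-06,  1.89190935e-06]), 'eef_pos': array([ 0.11961476, -0.48500576,  0.23062796]), 'tool_rot': array([-0.55631046,  0.43648581, -0.43561574,  0.55698988]), 'ft_force': array([ 0.44702461, -0.37784272,  0.20317994]), 'ft_torque': array([ 0.02498352, -0.03051106,  0.01562861]), 'grip_width': 0.0851230318389075}
```

View pics/scene0.png

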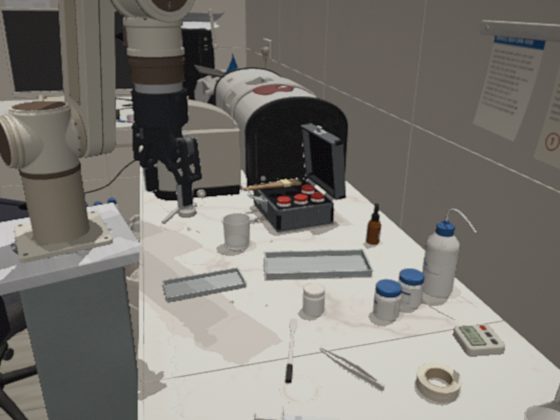

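View pics/top0.png

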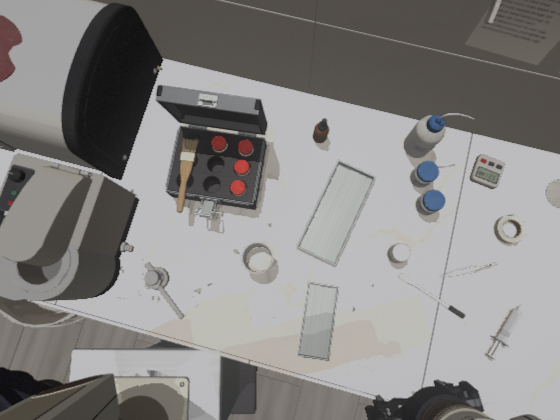

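View pics/wrist0.png

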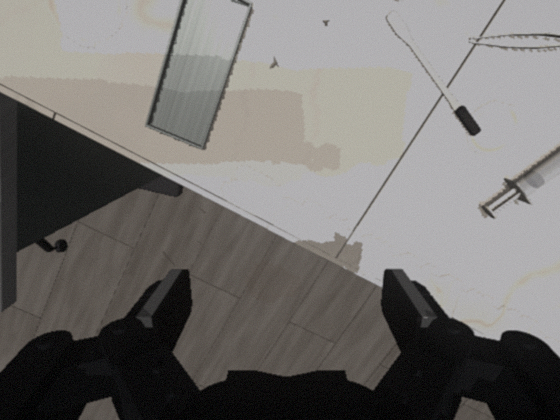

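The scene shows the case with the lid up and the brush on its left side: top view brush about (186,175), case about (217,165), big tray about (337,213), small tray look-alike (318,320). In the top view the latch is near (208,208), the cup at (259,258), the bottle at (321,131) and the white jar at (400,253).

```bash
cat > h.py <<'E'
import numpy as np, cv2
from workcell import bot
def ray(c,p):
    E=np.array(c["extrinsics"]); R=E[:3,:3]; t=E[:3,3]
    d=np.array([(p[0]-c["cx"])/c["fx"],-(p[1]-c["cy"])/c["fy"],-1.])
    return -R.T@t, R.T@d
def onz(c,p,z):
    o,d=ray(c,p); return o+d*(z-o[2])/d[2]
def proj(c,X):
    X=np.atleast_2d(X); E=np.array(c["extrinsics"]); q=X@E[:3,:3].T+E[:3,3]
    return np.c_[c["cx"]+c["fx"]*q[:,0]/-q[:,2], c["cy"]-c["fy"]*q[:,1]/-q[:,2]]
def tri(obs):
    A=np.zeros((3,3));b=np.zeros(3)
    for c,p in obs:
        o,d=ray(c,p); d/=np.linalg.norm(d); P=np.eye(3)-np.outer(d,d); A+=P;b+=P@o
    X=np.linalg.solve(A,b); return X,[np.linalg.norm(proj(c,X)[0]-p) for c,p in obs]
E
python3 - <<'E'
from h import *
ct=bot.camera("top"); cs=bot.camera("scene")
import pickle; pickle.dump((ct,cs),open("c0.pkl","wb"))
for n in ["case","lid_hinge","lid_edge","lever_pivot","lever_tip","loop_bar","keeper","brush_mid","tray","sample_cup","dropper_bottle","white_jar"]:
    r={}
    for nm in("top","scene"):
        l=bot.spot_point(n,nm); r[nm]=[(np.round(d["point"],1).tolist(),round(d["conf"],2)) for d in l[:3]]
    print(n,r)
    if r["top"] and r["scene"]:
        X,e=tri([(ct,r["top"][0][0]),(cs,r["scene"][0][0])]); print("   ",X.round(4),np.round(e,1))
for nm in("top","scene"):
    big=cv2.resize(dict(top=ct,scene=cs)[nm]["color"],None,fx=6,fy=6,interpolation=cv2.INTER_CUBIC)
    x,y=dict(top=(150,75),scene=(240,120))[nm]
    cv2.imwrite(f"pics/{nm}1.png",big[y*6:y*6+600 if nm=="scene" else y*6+840, x*6:x*6+780] if 0 else cv2.resize(big[y*6:y*6+900,x*6:x*6+780],(520,600)))
E
```

```text
case {'top': [([217.6, 172.8], 0.86)], 'scene': [([291.5, 216.2], 0.87), ([249.8, 194.9], 0.57)]}
    [ 0.5423 -0.1422 -0.0121] [1.4 1.2]
lid_hinge {'top': [([221.0, 127.9], 0.72)], 'scene': [([323.0, 186.0], 0.6), ([250.0, 197.6], 0.38)]}
    [ 0.6233 -0.1617  0.0646] [2.7 2.2]
lid_edge {'top': [([210.2, 89.3], 0.79)], 'scene': [([328.5, 132.8], 0.73)]}
    [ 0.6363 -0.1633  0.2076] [1.  0.8]
lever_pivot {'top': [([208.1, 202.6], 0.95)], 'scene': [([260.4, 197.8], 0.66)]}
    [ 0.4558 -0.1352  0.0551] [0.6 0.5]
lever_tip {'top': [([204.2, 215.0], 0.75)], 'scene': [([249.5, 193.7], 0.45)]}
    [ 0.4268 -0.1312  0.0703] [0.8 0.7]
loop_bar {'top': [([202.4, 215.8], 0.47)], 'scene': [([250.1, 190.4], 0.5)]}
    [ 0.426  -0.1304  0.0787] [2.1 1.7]
keeper {'top': [([206.9, 98.8], 0.95), ([208.9, 91.0], 0.51)], 'scene': [([319.5, 127.3], 0.82)]}
    [ 0.6094 -0.1614  0.2245] [1.  0.7]
brush_mid {'top': [([182.9, 175.3], 0.97)], 'scene': [([266.5, 188.9], 0.55)]}
    [ 0.5119 -0.0754  0.0499] [2.1 1.7]
tray {'top': [([335.5, 208.9], 0.86), ([317.9, 319.5], 0.61), ([184.6, 176.3], 0.31)], 'scene': [([313.6, 270.2], 0.66), ([203.7, 286.0], 0.61)]}
    [ 0.4479 -0.4086 -0.0114] [2.6 2.8]
sample_cup {'top': [([259.6, 262.6], 0.61), ([208.8, 90.3], 0.22)], 'scene': [([236.8, 244.2], 0.63)]}
    [ 0.3351 -0.243   0.0022] [1.9 1.8]
dropper_bottle {'top': [([317.3, 135.7], 0.67)], 'scene': [([371.1, 241.6], 0.93), ([310.6, 310.4], 0.33)]}
    [ 0.626  -0.3723 -0.0049] [0.1 0.1]
white_jar {'top': [([398.7, 252.9], 0.56)], 'scene': [([314.7, 312.1], 0.78), ([251.6, 195.6], 0.24)]}
    [ 0.3524 -0.5466 -0.0017] [0.1 0.1]
```

View pics/top1.png

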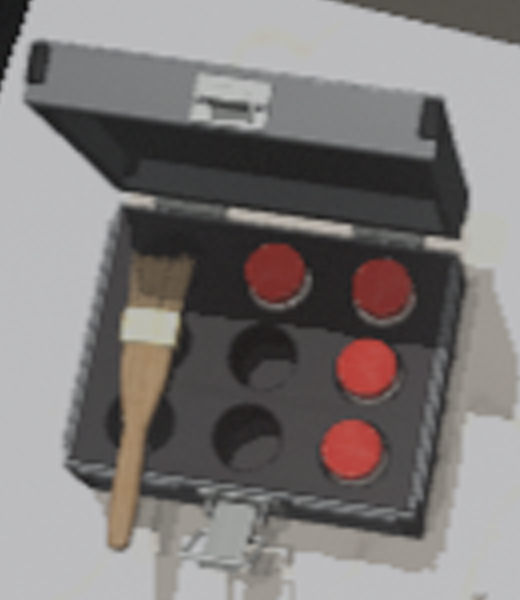

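View pics/scene1.png

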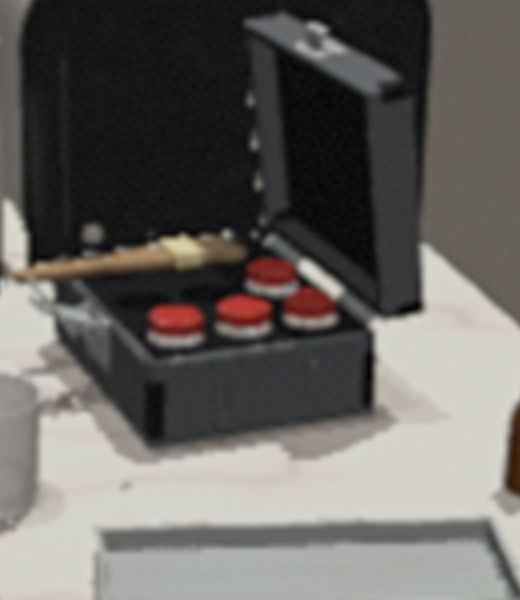

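```bash
cat > fit.py <<'E'
from h import *
import pickle
from scipy.optimize import least_squares
ct,cs=pickle.load(open("c0.pkl","rb"))
S=1e-3
def ld(th,p): # lid point given shut coords (mm), rotate about hinge
    h=np.array([79,0,60.]); v=np.array(p,float)-h; c,s=np.cos(th),np.sin(th)
    return h+np.array([c*v[0]+s*v[2],v[1],-s*v[0]+c*v[2]])
def lev(q): # lever tip
    # home: pointing down, offset outer -5
    c,s=np.cos(q),np.sin(q)
    d=np.array([-s,0,-c]); n=np.array([-c,0,s])
    return np.array([-85,0,50.])+30*d+5*n
T=[((-75,95,60),(167,190.5)),((-75,-95,60),(256,202.5)),((75,-95,60),(265.5,138.7)),((75,95,60),(181.2,127)),((-85,0,50),(208.1,202.6)),((0,0,0),(217.6,172.8))]
C=[((-75,-95,60),(277.5,210)),((-75,-95,0),(277.5,230)),((75,-95,60),(332.5,201)),((75,-95,0),(332,222)),((-75,95,60),(254.5,190.5)),((-85,0,50),(260.4,197.8))]
def W(x,p):
    p=np.array(p)*S; c,s=np.cos(x[2]),np.sin(x[2]); return np.array([x[0]+c*p[0]-s*p[1],x[1]+s*p[0]+c*p[1],p[2]])
def res(x):
    r=[]
    for cam,L in((ct,T),(cs,C)):
        for p,u in L: r.append(proj(cam,W(x,p))[0]-u)
    for cam,p,u in[(ct,ld(x[3],(-75,0,90)),(210.2,89.3)),(cs,ld(x[3],(-75,0,90)),(328.5,132.8)),(ct,ld(x[3],(-84,0,74)),(206.9,98.8)),(cs,ld(x[3],(-84,0,74)),(319.5,127.3)),(ct,lev(x[4]),(204.2,215)),(cs,lev(x[4]),(249.5,193.7))]:
        r.append(proj(cam,W(x,p))[0]-u)
    return np.concatenate(r)
if __name__=="__main__":
    s=least_squares(res,[.54,-.14,-.12,1.35,2.0],loss="soft_l1")
    print(s.x.round(4)); print(res(s.x).reshape(-1,2).round(1).tolist())
    np.save("case.npy",s.x)
E
python3 fit.py
python3 - <<'E'
from h import *
import pickle
ct,cs=pickle.load(open("c0.pkl","rb"))
# brush: outline in top
for n,z in(("brush_mid",.065),("tray",.01)):
    for cam,nm in((ct,"top"),(cs,"scene")):
        for d in bot.cut_out(n,nm)[:2]:
            ys,xs=np.nonzero(d["region"]); P=np.array([onz(cam,(a,b),z)[:2] for a,b in zip(xs,ys)])
            r=cv2.minAreaRect((P*1000).astype(np.float32)); print(n,nm,round(d["conf"],2),np.round(d["extent"]),r)
            print(np.round(cv2.boxPoints(r)).tolist())
print(onz(ct,(182.9,175.3),.064))
E
```

```text
[ 0.5387 -0.1496 -0.1586  1.4568  1.9491]
[[-1.7, 0.2], [-2.5, 1.8], [-0.1, -1.4], [-1.6, -2.4], [1.1, 0.4], [2.9, -1.3], [-1.0, -0.2], [-1.1, 2.6], [1.1, 0.7], [0.4, 1.8], [-2.3, -7.0], [-0.6, 2.1], [-0.2, 0.6], [-2.8, -2.8], [0.6, -2.1], [0.2, 0.5], [1.2, -1.4], [0.4, 1.7]]
brush_mid top 0.76 [175. 139. 196. 213.] ((513.5319213867188, -82.38667297363281), (32.68365478515625, 161.20936584472656), 79.94678497314453)
[[431.0, -84.0], [590.0, -113.0], [596.0, -80.0], [437.0, -52.0]]
brush_mid top 0.35 [154.  88. 268. 135.] ((661.802734375, -135.94898986816406), (253.0414581298828, 81.61266326904297), 81.40443420410156)
[[603.0, -255.0], [683.0, -267.0], [721.0, -17.0], [640.0, -5.0]]
brush_mid scene 0.7 [245. 179. 301. 193.] ((515.6743774414062, -83.20164489746094), (41.76576232910156, 155.3828887939453), 79.06023406982422)
[[435.0, -89.0], [588.0, -118.0], [596.0, -77.0], [443.0, -48.0]]
brush_mid scene 0.61 [247. 121. 349. 237.] ((721.453369140625, 20.05413818359375), (981.2186889648438, 237.59950256347656), 47.63888168334961)
[[303.0, -262.0], [479.0, -423.0], [1140.0, 303.0], [964.
[... 175 characters left out ...]
-412.0], [291.0, -346.0], [139.0, -323.0]]
tray top 0.69 [295. 158. 376. 266.] ((444.6043701171875, -411.48272705078125), (96.69549560546875, 222.3725128173828), 64.4091567993164)
[[323.0, -407.0], [524.0, -503.0], [566.0, -416.0], [365.0, -320.0]]
tray scene 0.86 [264. 251. 374. 278.] ((443.1915283203125, -417.326904296875), (122.32306671142578, 221.82574462890625), 63.37504196166992)
[[317.0, -422.0], [515.0, -522.0], [570.0, -412.0], [371.0, -313.0]]
tray scene 0.55 [166. 268. 248. 300.] ((209.41360473632812, -374.9389953613281), (83.0186767578125, 153.5517578125), 81.16389465332031)
[[127.0, -404.0], [279.0, -428.0], [292.0, -346.0], [140.0, -322.0]]
[ 0.51219227 -0.0809072   0.064     ]
```

```bash
cat >> h.py <<'E'
from scipy.spatial.transform import Rotation as Ro
def plan(pos=None,R=None):
    o=bot.get_obs(); R0=Ro.from_quat(o["tool_rot"]).as_matrix(); R=R0 if R is None else R
    rv=np.degrees(Ro.from_matrix(R0.T@R).as_rotvec())
    print("clock",o["clock"],"pos",o["eef_pos"].round(4),"F",o["ft_force"].round(1),"w",round(o["grip_width"],4))
    print("turn deg",rv.round(1),"|",np.linalg.norm(rv).round(1))
    if pos is not None: print("shift mm in turned axes",(R.T@(np.array(pos)-o["eef_pos"])*1000).round(1))
def down(ang): # jaw axis x at world angle ang deg, tool y down
    a=np.radians(ang); x=np.array([np.cos(a),np.sin(a),0]); y=np.array([0,0,-1.]); return np.c_[x,y,np.cross(x,y)]
E
python3 - <<'E'
from h import *
o=bot.get_obs(); print(Ro.from_quat(o["tool_rot"]).as_matrix().round(3))
for a in (80,-100): plan([.49,-.085,.2],down(a))
E
```

```text
[[ 0.239 -0.     0.971]
 [-0.971 -0.     0.239]
 [ 0.    -1.    -0.   ]]
clock 1.65 pos [ 0.1197 -0.4855  0.2313] F [ 0.  -0.8 -0.6] w 0.0855
turn deg [   0.  -156.2   -0. ] | 156.2
shift mm in turned axes [ 458.7   31.3 -295.1]
clock 1.65 pos [ 0.1197 -0.4855  0.2313] F [ 0.  -0.8 -0.6] w 0.0855
turn deg [ 0.  23.8  0. ] | 23.8
shift mm in turned axes [-458.7   31.3  295.1]
```

```bash
python3 -m inch '0 8 0 0 0 0 0; 0 8 0 0 0 0 0; 0 8 0 0 0 0 0.3; 0 0 0 -51 2 33 0.5; 0 0 0 -51 2 33 0.6; 0 0 0 -51 3 33 0.65; 0 0 0 -51 4 33 0.65; 0 0 0 -51 4 33 0.65; 0 0 0 -51 4 33 0.65; 0 0 0 -51 4 33 0.65; 0 0 0 -51 4 33 0.65; 0 0 0 -51 4 31 0.65'
python3 - <<'E'
from h import *
import pickle
o=bot.get_obs(); print(o["eef_pos"],o["grip_width"])
c=bot.camera("wrist"); cv2.imwrite("pics/w1.png",c["color"])
pickle.dump(c,open("c1.pkl","wb"))
for n in("brush_mid","lever_pivot","lever_tip","loop_bar"):
  for d in bot.spot_point(n,"wrist")[:2]: print(n,d["point"],d["conf"],onz(c,d["point"],.064 if "br" in n else .05).round(4))
E
```

```text
clock: 3.15
eef_pos: [0.4921, -0.0852, 0.2004]
tool_rot: [0.455, -0.541, 0.541, -0.456]
ft_force: [0.9, -1.6, -0.5]
grip_width: 0.03
[ 0.49209713 -0.0852398   0.20039246] 0.029992632417948275
brush_mid [282.6, 179.5] 0.87 [ 0.5093 -0.0849  0.064 ]
lever_pivot [344.0, 221.9] 0.71 [ 0.4563 -0.1345  0.05  ]
lever_tip [344.6, 257.7] 0.78 [ 0.4192 -0.1306  0.05  ]
loop_bar [346.2, 262.4] 0.62 [ 0.4139 -0.1316  0.05  ]
```

View pics/w1.png

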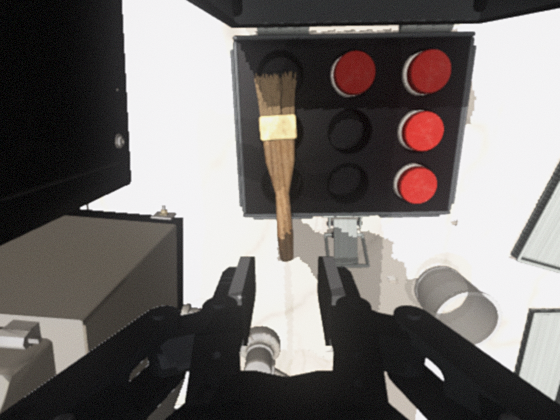

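Run:
```python
from h import *
import pickle
c=pickle.load(open("c1.pkl","rb"))
print("corners",[onz(c,p,.06).round(4).tolist() for p in((234,37),(474,34),(449,213),(245,216))])
for p in((286,258),(278,127),(275,72),(282.6,179.5)): print(p,onz(c,p,.064).round(4))
big=cv2.resize(c["color"][190:290,270:400],None,fx=6,fy=6,interpolation=cv2.INTER_CUBIC); cv2.imwrite("pics/w1b.png",big)
```

```text
corners [[0.626, -0.0671, 0.06], [0.5961, -0.251, 0.06], [0.4523, -0.2281, 0.06], [0.4811, -0.0451, 0.06]]
(286, 258) [ 0.4353 -0.0751  0.064 ]
(278, 127) [ 0.5535 -0.0889  0.064 ]
(275, 72) [ 0.5953 -0.0941  0.064 ]
(282.6, 179.5) [ 0.5093 -0.0849  0.064 ]
```

View pics/w1b.png

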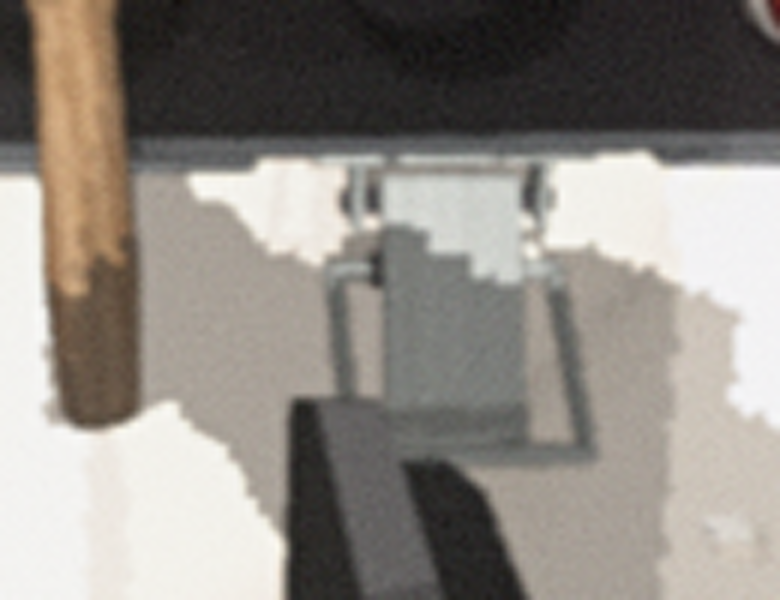

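Run:
```python
from h import *
plan([.510,-.0838,.0625],down(-97))
```

```text
clock 3.4 pos [ 0.4903 -0.0869  0.2   ] F [ 0.2 -1.   1. ] w 0.0296
turn deg [ 0.1 -3.  -0. ] | 3.0
shift mm in turned axes [ -5.5 137.5  19.2]
```

```bash
python3 -m inch '0 -3 0 0 0 0 0.65; 0 0 0 -4 40 19 0.65; 0 0 0 0 40 0 0.65; 0 0 0 0 35 0 0.65; 0 0 0 0 15 0 0.65; 0 0 0 0 4 0 0.65;  0 0 0 0 0 0 0.65'
python3 - <<'E'
from h import *
P=[];F=[]
for i in range(1):
    o=bot.get_obs();print(o["eef_pos"],o["ft_force"])
c=bot.camera("wrist"); cv2.imwrite("pics/w2.png",c["color"])
E
```

```text
clock: 4.28
eef_pos: [0.5108, -0.0858, 0.0674]
tool_rot: [0.467, -0.53, 0.53, -0.469]
ft_force: [0.0, 0.7, 0.3]
grip_width: 0.0302
[ 0.51079173 -0.08581124  0.06741637] [0.02192313 0.65127696 0.28652537]
```

View pics/w2.png

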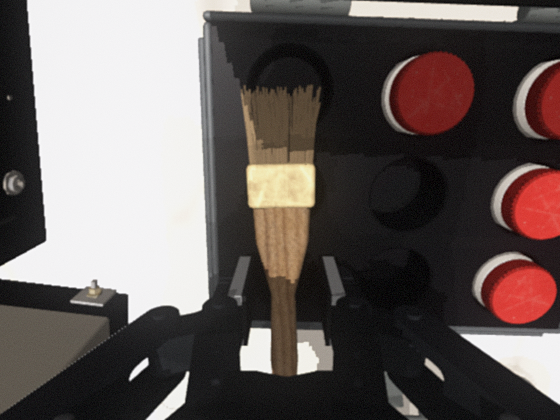

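The brush handle (284,300) lies centred between the fingertips (243 and 333) with no contact yet. Going the last few mm and closing.

```bash
python3 -m inch '0 0 0 0 3 0 0.65; 0 0 0 0 0 0 0.85; 0 0 0 0 0 0 1; 0 0 0 0 0 0 1'; python3 -m inch '0 0 0 0 -2 0 1; 0 0 0 0 -15 0 1; 0 0 0 0 -40 0 1; 0 0 0 0 -40 0 1; 0 0 0 0 -20 0 1;0 0 0 0 0 0 1'
python3 - <<'E'
from h import *
c=bot.camera("wrist"); cv2.imwrite("pics/w3.png",c["color"])
c=bot.camera("top"); cv2.imwrite("pics/t3.png",c["color"])
plan([.45,-.41,.17],down(-115.6))
E
```

```text
clock: 4.82
eef_pos: [0.5105, -0.0851, 0.064]
tool_rot: [0.468, -0.53, 0.53, -0.469]
ft_force: [-1.7, 0.0, 5.2]
grip_width: 0.0106
clock: 5.58
eef_pos: [0.5116, -0.0856, 0.1828]
tool_rot: [0.467, -0.529, 0.531, -0.47]
ft_force: [0.6, 0.9, -0.4]
grip_width: 0.0102
clock 5.675 pos [ 0.5097 -0.0853  0.18  ] F [ 0.4  0.7 -1.5] w 0.0106
turn deg [ 0.  18.6 -0.1] | 18.6
shift mm in turned axes [318.7  10.   86.5]
```

View pics/w3.png

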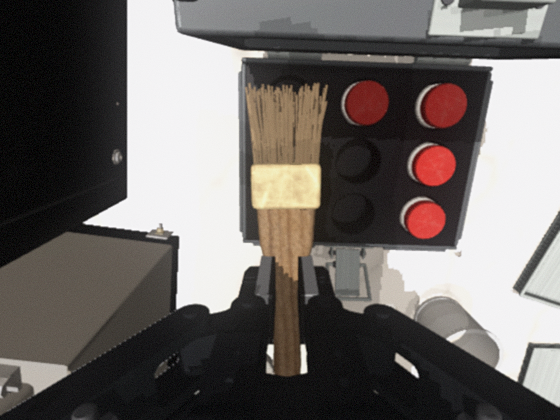

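```bash
python3 -m inch '0 0 0 0 0 -35 1; 0 0 0 0 0 -35 1; 0 0 0 53 0 6 1; 0 0 0 53 0 6 1; 0 0 0 53 0 6 1; 0 0 0 53 0 6 1; 0 0 0 53 0 6 1; 0 0 0 53 0 6 1; 0 9 0 0 0 0 1; 0 9.5 0 0 0 0 1; 0 0 0 0 0 0 1'
python3 - <<'E'
from h import *
c=bot.camera("wrist"); cv2.imwrite("pics/w4.png",c["color"])
ct=bot.camera("top"); cv2.imwrite("pics/t4.png",ct["color"])
plan([.439,-.410,.05],down(-115.6))
for d in bot.cut_out("tray","wrist")[:2]:
    ys,xs=np.nonzero(d["region"]); P=np.array([onz(c,(a,b),.012)[:2] for a,b in zip(xs,ys)])
    r=cv2.minAreaRect((P*1000).astype(np.float32)); print(round(d["conf"],2),np.round(d["extent"]),r); print(np.round(cv2.boxPoints(r)).tolist())
E
```

```text
clock: 7.05
eef_pos: [0.4365, -0.3963, 0.178]
tool_rot: [-0.378, 0.599, -0.596, 0.378]
ft_force: [0.5, -0.3, -0.1]
grip_width: 0.0104
clock 7.15 pos [ 0.437  -0.3962  0.1788] F [-1.1 -0.1 -0.6] w 0.01
turn deg [ 0.1  0.2 -0.1] | 0.3
shift mm in turned axes [ 11.6 128.8   7.8]
0.79 [243.  49. 352. 280.] ((443.7341003417969, -409.9365234375), (94.200927734375, 220.85130310058594), 64.28473663330078)
[[324.0, -404.0], [523.0, -500.0], [564.0, -415.0], [365.0, -320.0]]
```

View pics/w4.png

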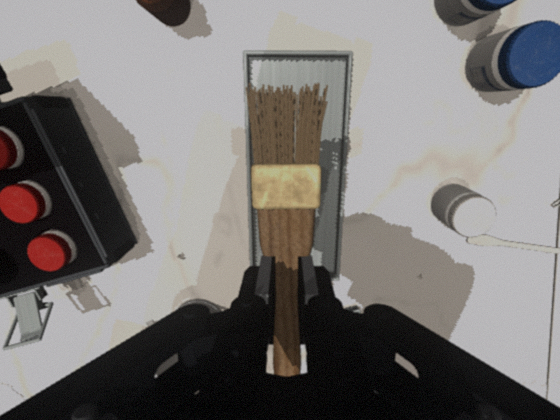

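View pics/t4.png

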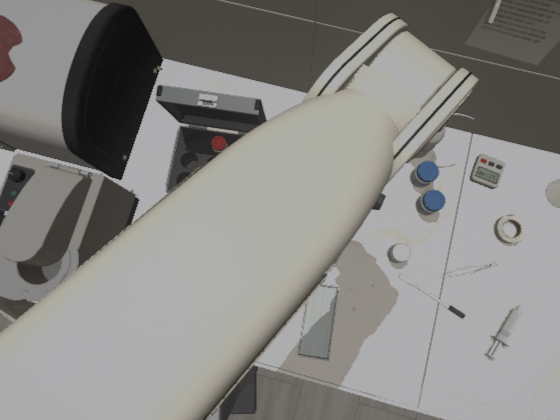

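```bash
python3 -m inch '0 0 0 12 0 7 1; 0 0 0 0 40 0 1; 0 0 0 0 40 0 1; 0 0 0 0 40 0 1; 0 0 0 0 25 0 1; 0 0 0 0 15 0 1; 0 0 0 0 4 0 1; 0 0 0 0 0 0 1'
python3 - <<'E'
from h import *
c=bot.camera("wrist"); cv2.imwrite("pics/w5.png",c["color"])
plan([.439,-.410,.008],down(-115.6))
E
```

```text
clock: 8.2
eef_pos: [0.4391, -0.4111, 0.0166]
tool_rot: [0.377, -0.598, 0.598, -0.378]
ft_force: [-0.2, 0.8, -0.3]
grip_width: 0.0102
clock 8.25 pos [ 0.4393 -0.4112  0.0171] F [-0.3 -0.3 -0.1] w 0.0103
turn deg [-0.1  0.1 -0. ] | 0.1
shift mm in turned axes [-1.   9.1 -0.8]
```

View pics/w5.png

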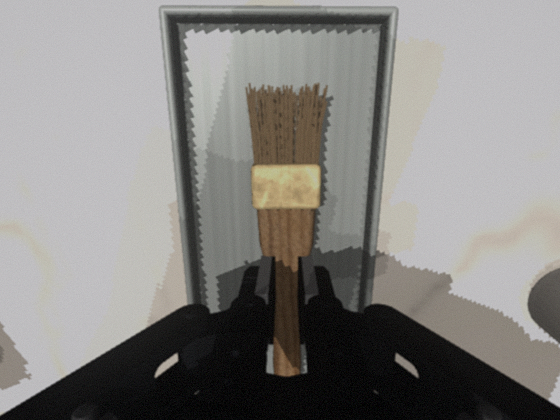

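The brush (287,180) is centred between the tray walls (about 185 and 378). Lowering onto the floor and releasing.

```bash
python3 -m inch '0 0 0 0 5 0 1; 0 0 0 0 3 0 1; 0 0 0 0 1 0 1; 0 0 0 0 0 0 1'
```

```text
clock: 8.75
eef_pos: [0.4385, -0.4103, 0.0069]
tool_rot: [-0.377, 0.598, -0.598, 0.377]
ft_force: [-1.1, -0.1, -0.3]
grip_width: 0.0102
```

```bash
python3 -m inch '0 0 0 0 1.5 0 1; 0 0 0 0 0 0 1'
```

```text
clock: 9.0
eef_pos: [0.4387, -0.4106, 0.006]
tool_rot: [-0.377, 0.598, -0.598, 0.377]
ft_force: [-0.1, 0.9, 3.7]
grip_width: 0.0104
```

Contact of about 4 N: release and rise.

```bash
python3 -m inch '0 0 0 0 0 0 0.8; 0 0 0 0 0 0 0.65; 0 0 0 0 0 0 0.65; 0 0 0 0 -10 0 0.65; 0 0 0 0 -40 0 0.65; 0 0 0 0 -50 0 0.65; 0 0 0 0 -50 0 0.65; 0 0 0 0 -50 0 0.8; 0 0 0 0 0 0 1'
python3 - <<'E'
from h import *
c=bot.camera("wrist"); cv2.imwrite("pics/w6.png",c["color"])
x=np.load("case.npy");print(x)
E
```

```text
clock: 10.12
eef_pos: [0.4408, -0.4128, 0.2119]
tool_rot: [0.376, -0.594, 0.602, -0.378]
ft_force: [0.9, 0.3, 0.3]
grip_width: 0.0009
[ 0.53873764 -0.14958108 -0.15857424  1.45683641  1.94907443]
```

View pics/w6.png

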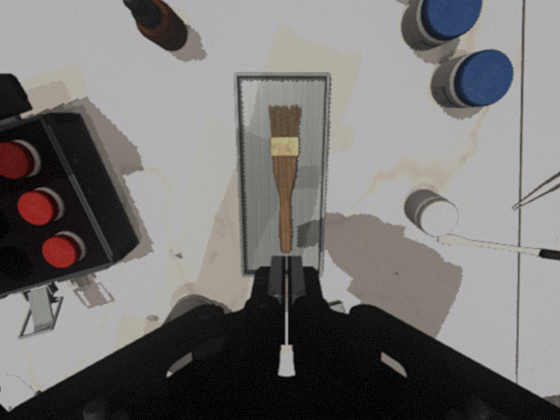

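```bash
cat >> h.py <<'E'
CP=np.array([.5388,-.149]); YW=-.156
Rc=np.array([[np.cos(YW),-np.sin(YW),0],[np.sin(YW),np.cos(YW),0],[0,0,1]])
def cw(p): return Rc@(np.array(p)/1000.)+[CP[0],CP[1],0]
def wc(P): return Rc.T@(np.array(P)-[CP[0],CP[1],0])*1000
JA=np.degrees(YW)-90
E
python3 - <<'E'
from h import *
import pickle
ct,cs=pickle.load(open("c0.pkl","rb"))
for p in((330,84),(208,63),(265,72)): print(onz(ct,p,0).round(3))
for q in((125,-200,185),(122,-20,185)): print(cw(q).round(4))
plan(cw((122,-200,185)),down(JA))
E
```

```text
[ 0.752 -0.404  0.   ]
[ 0.809 -0.112  0.   ]
[ 0.784 -0.249  0.   ]
[ 0.6312 -0.366   0.185 ]
[ 0.6562 -0.1877  0.185 ]
clock 10.175 pos [ 0.4397 -0.4117  0.2088] F [-0.2  0.2 -0.3] w -0.0001
turn deg [ -0.3 -16.6   0.1] | 16.6
shift mm in turned axes [-74.9  23.8 179.1]
```

```bash
python3 -m inch '0 -8.3 0 0 0 0 1; 0 -8.3 0 0 0 0 1; 0 0 0 -15 0 36 1; 0 0 0 -15 0 36 1; 0 0 0 -15 0 36 1; 0 0 0 -15 0 36 1; 0 0 0 -15 0 35 1; 0 0 0 0 12 0 1; 0 0 0 0 12 0 1; 0 0 0 0 0 0 1'
python3 - <<'E'
from h import *
c=bot.camera("wrist"); cv2.imwrite("pics/w7.png",c["color"])
c=bot.camera("scene"); cv2.imwrite("pics/s7.png",c["color"])
o=bot.get_obs(); print(o["joint_pos"].round(2), wc(o["eef_pos"]).round(1))
plan(cw((122,-20,185)),down(JA))
E
```

```text
clock: 11.42
eef_pos: [0.6247, -0.3643, 0.1791]
tool_rot: [-0.46, 0.54, -0.536, 0.459]
ft_force: [0.0, 0.3, 0.3]
grip_width: 0.0
[-0.53  0.74  0.68  1.51  0.    2.77] [ 119.4 -199.8  181.7]
clock 11.525 pos [ 0.6257 -0.3649  0.1817] F [ 0.3  0.7 -0.2] w 0.0001
turn deg [ 0.  -0.1 -0.1] | 0.1
shift mm in turned axes [-179.8   -3.3    2.6]
```

View pics/w7.png

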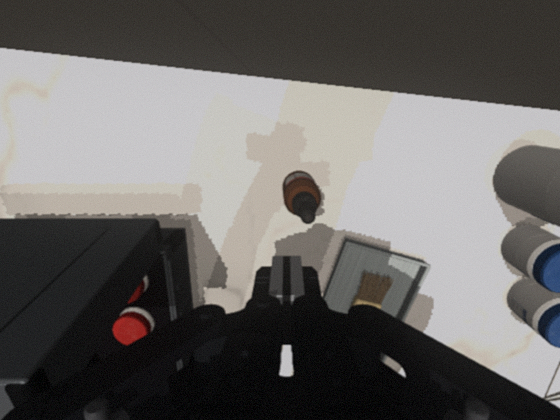

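View pics/s7.png

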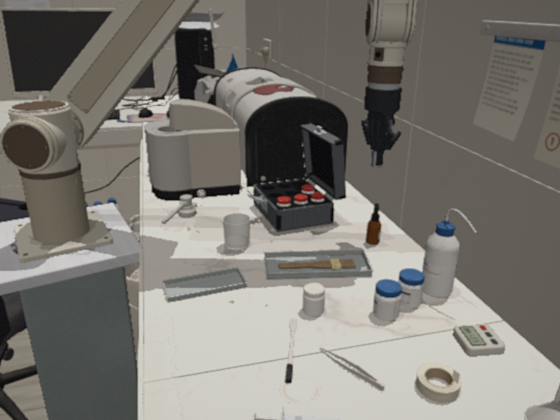

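Run:
```python
from h import *
c=bot.camera("wrist")
for p in((158,220),(20,220)): print(wc(onz(c,p,.216)).round(1))
print(proj(c,bot.get_obs()["eef_pos"]))
```

```text
[ 157.6 -155.   216. ]
[ 157.6 -106.6  216. ]
[[286.4090803  271.31807808]]
```

Run:
```python
from h import *
c=bot.camera("wrist")
for p in((158,220),(38,395),(190,228)):
    o,d=ray(c,p); o=wc(o); d=Rc.T@d; print(p,(o+d*(-95-o[1])/d[1]).round(1))
for th in(1.35,1.457):
    h=np.array([79,-95,60.])
    for q in((-75,-95,90),(79,-95,90),(-75,-95,60)):
        v=np.array(q)-h; cc,s=np.cos(th),np.sin(th); P=h+np.array([cc*v[0]+s*v[2],0,-s*v[0]+cc*v[2]]); print(th,q,P.round(0),proj(c,cw(P)).round(0))
```

```text
(158, 220) [108.7 -95.   72.1]
(38, 395) [ 79.9 -95.  216.2]
(190, 228) [ 71.7 -95.   -9.2]
1.35 (-75, -95, 90) [ 75. -95. 217.] [[ 40. 406.]]
1.35 (79, -95, 90) [108. -95.  67.] [[161. 218.]]
1.35 (-75, -95, 60) [ 45. -95. 210.] [[ 64. 442.]]
1.457 (-75, -95, 90) [ 91. -95. 216.] [[ 31. 373.]]
1.457 (79, -95, 90) [109. -95.  63.] [[162. 216.]]
1.457 (-75, -95, 60) [ 62. -95. 213.] [[ 52. 421.]]
```

```bash
python3 -m inch '0 0 0 -45 0 0 1; 0 0 0 -45 0 0 1; 0 0 0 -45 0 0 1; 0 0 0 -45 0 0 1; 0 0 0 0 0 0 1'
python3 - <<'E'
from h import *
c=bot.camera("wrist"); cv2.imwrite("pics/w8.png",c["color"])
o=bot.get_obs(); print(o["joint_pos"].round(2), wc(o["eef_pos"]).round(1),o["ft_force"])
# arc of TCP (case x,z) for contact r=125, half width 11
for th in np.arange(1.38,-.01,-.1):
    v=np.array([-125,30.]); c_,s=np.cos(th),np.sin(th); print(round(th,2),(np.array([79+c_*v[0]+s*v[1]+11*1,60-s*v[0]+c_*v[1]])).round(0))
E
```

```text
clock: 12.25
eef_pos: [0.6558, -0.1831, 0.1832]
tool_rot: [0.46, -0.536, 0.536, -0.462]
ft_force: [-0.8, -1.0, -0.6]
grip_width: 0.0002
[-0.28  0.63  0.48  1.42  0.    3.02] [120.8 -17.6 183. ] [ 0.06985296 -0.13385557 -0.1275342 ]
1.38 [ 96. 188.]
1.28 [ 83. 188.]
1.18 [ 70. 187.]
1.08 [ 58. 184.]
0.98 [ 45. 181.]
0.88 [ 33. 175.]
0.78 [ 22. 169.]
0.68 [ 12. 162.]
0.58 [  2. 154.]
0.48 [ -7. 144.]
0.38 [-15. 134.]
0.28 [-22. 123.]
0.18 [-28. 112.]
0.08 [-32. 100.]
```

View pics/w8.png

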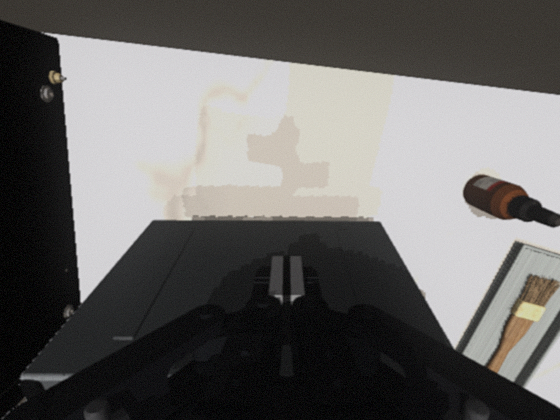

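```bash
python3 -m inch '0 0 0 0 0 -12 1; 0 0 0 0 0 -12 1; 0 0 0 0 0 -12 1; 0 0 0 0 0 -12 1; 0 0 0 0 1 -12 1'; python3 -m inch '0 0 0 0 3 -12 1; 0 0 0 0 5 -12 1; 0 0 0 0 6 -12 1; 0 0 0 0 7 -11 1; 0 0 0 0 0 0 1'
python3 - <<'E'
from h import *
c=bot.camera("wrist"); cv2.imwrite("pics/w9.png",c["color"])
c=bot.camera("scene"); cv2.imwrite("pics/s9.png",c["color"])
o=bot.get_obs(); print(o["joint_pos"].round(2), wc(o["eef_pos"]).round(1),o["ft_force"])
E
```

```text
clock: 12.92
eef_pos: [0.5966, -0.1792, 0.1818]
tool_rot: [0.458, -0.537, 0.539, -0.46]
ft_force: [3.7, -0.3, -0.2]
grip_width: 0.0002
clock: 13.55
eef_pos: [0.5485, -0.1713, 0.1602]
tool_rot: [-0.459, 0.538, -0.538, 0.459]
ft_force: [1.5, -0.6, -0.4]
grip_width: -0.0001
[-0.3   0.43  0.08  1.23  0.    3.  ] [ 13.8 -20.1 160.3] [-0.28371619 -0.26163084 -0.52552395]
```

View pics/s9.png

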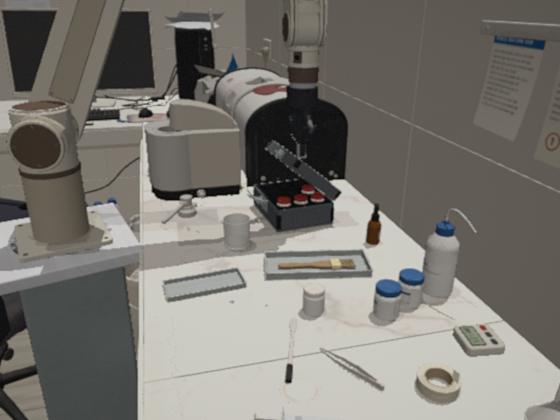

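```bash
python3 -m inch '0 0 0 0 9 -10 1; 0 0 0 0 10 -9 1; 0 0 0 0 11 -8 1; 0 0 0 0 11 -7 1; 0 0 0 0 11 -6 1; 0 0 0 0 8 -4 1; 0 0 0 0 5 -3 1;0 0 0 0 0 0 1'
python3 - <<'E'
from h import *
c=bot.camera("scene"); cv2.imwrite("pics/s10.png",c["color"])
o=bot.get_obs(); print(o["joint_pos"].round(2), wc(o["eef_pos"]).round(1),o["ft_force"])
E
```

```text
clock: 14.65
eef_pos: [0.5021, -0.1622, 0.0941]
tool_rot: [-0.46, 0.538, -0.537, 0.46]
ft_force: [-0.3, 1.4, -0.4]
grip_width: 0.0001
[-0.31  0.4  -0.15  1.03  0.    2.98] [-33.8 -18.8  94.4] [-0.76983929 -0.7210816  -0.51570014]
```

View pics/s10.png

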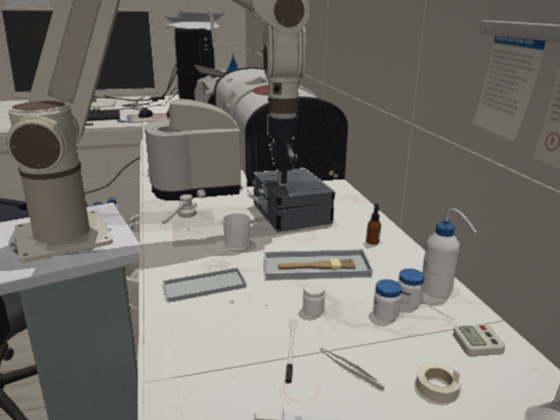

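```bash
python3 -m inch '0 0 0 0 0 -15 1; 0 0 0 0 3 0 1; 0 0 0 0 0 0 1'; python3 -m inch '0 0 0 0 1.5 0 1; 0 0 0 0 0 0 1'
```

```text
clock: 15.08
eef_pos: [0.4884, -0.1602, 0.0917]
tool_rot: [-0.459, 0.538, -0.537, 0.46]
ft_force: [-0.9, 0.2, 0.1]
grip_width: 0.0001
clock: 15.32
eef_pos: [0.4884, -0.1602, 0.0902]
tool_rot: [-0.459, 0.538, -0.537, 0.46]
ft_force: [0.1, 0.1, 0.7]
grip_width: 0.0002
```

```bash
python3 -m inch '0 0 0 0 1 0 1; 0 0 0 0 0 0 1'; python3 -m inch '0 0 0 0 1 0 1; 0 0 0 0 0 0 1'
```

```text
clock: 15.58
eef_pos: [0.4885, -0.1602, 0.09]
tool_rot: [0.459, -0.537, 0.537, -0.46]
ft_force: [-1.5, 0.6, 5.4]
grip_width: 0.0001
clock: 15.82
eef_pos: [0.4885, -0.1602, 0.0899]
tool_rot: [0.459, -0.537, 0.538, -0.46]
ft_force: [-4.3, 1.0, 11.0]
grip_width: 0.0001
```

```bash
python3 -m inch '0 0 0 0 -10 0 1; 0 0 0 0 -40 0 1; 0 0 0 0 -40 -30 1; 0 0 0 -10 0 -35 1; 0 0 0 -10 0 -35 1;0 0 0 0 0 0 1'
python3 - <<'E'
from h import *
import pickle
c=bot.camera("wrist"); cv2.imwrite("pics/w11.png",c["color"]); pickle.dump(c,open("c11.pkl","wb"))
o=bot.get_obs(); print(o["joint_pos"].round(2), wc(o["eef_pos"]).round(1),o["ft_force"])
cv2.imwrite("pics/w11b.png",cv2.resize(c["color"][150:280,200:360],None,fx=5,fy=4.6,interpolation=cv2.INTER_CUBIC)[:600])
E
```

```text
clock: 16.58
eef_pos: [0.3902, -0.1241, 0.1785]
tool_rot: [-0.46, 0.538, -0.537, 0.46]
ft_force: [-0.1, 0.0, 0.7]
grip_width: -0.0001
[-0.31  0.1  -0.31  1.16  0.    2.99] [-148.8    1.1  178.8] [-0.43210317  0.35186677  0.19833339]
```

View pics/w11.png

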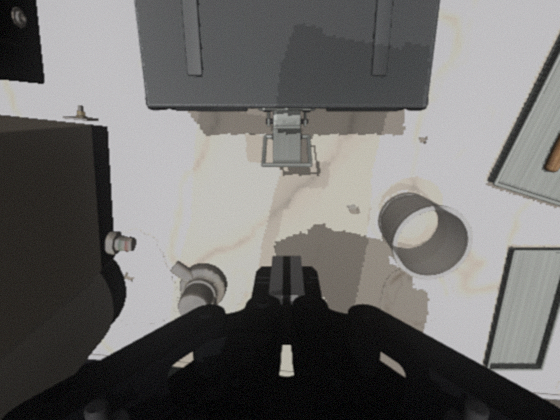

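Run:
```python
from h import *
import pickle
c=pickle.load(open("c11.pkl","rb"))
print([wc(onz(c,p,.090)).round(1).tolist() for p in((146,107),(428,107))])
for n in("lever_pivot","lever_tip","loop_bar","lid_edge","keeper"):
  for d in bot.spot_point(n,"wrist")[:1]: print(n,np.round(d["point"],1),round(d["conf"],2))
for q in(1.9,1.95,2.0,2.1):
    pv=np.array([-85,0,50.]); u=lambda a:np.array([-np.sin(a),0,-np.cos(a)])
    lp=pv+12*u(q-.43); tip=pv+38*u(q)
    bar=lp+34*u(q+np.radians(36)); print(q,"piv",proj(c,cw(pv)).round(0),"tip38",tip.round(0),proj(c,cw(tip)).round(0),"bar",bar.round(0),proj(c,cw(bar)).round(0), proj(c,cw(bar+[0,17.5,0])).round(0))
```

```text
[[-74.4, 96.1, 90.0], [-74.3, -93.7, 90.0]]
lever_pivot [285.8 121.3] 0.85
lever_tip [288.5 155.3] 0.66
loop_bar [285.  162.3] 0.69
lid_edge [287.1 110.1] 0.71
keeper [287.2 122. ] 0.84
1.9 piv [[288. 121.]] tip38 [-121.    0.   62.] [[288. 169.]] bar [-117.    0.   77.] [[288. 166.]] [[265. 166.]]
1.95 piv [[288. 121.]] tip38 [-120.    0.   64.] [[288. 168.]] bar [-115.    0.   78.] [[288. 165.]] [[265. 165.]]
2.0 piv [[288. 121.]] tip38 [-120.    0.   66.] [[288. 168.]] bar [-114.    0.   80.] [[288. 163.]] [[265. 163.]]
2.1 piv [[288. 121.]] tip38 [-118.    0.   69.] [[288. 166.]] bar [-111.    0.   82.] [[289. 159.]] [[265. 159.]]
```

View pics/w11b.png

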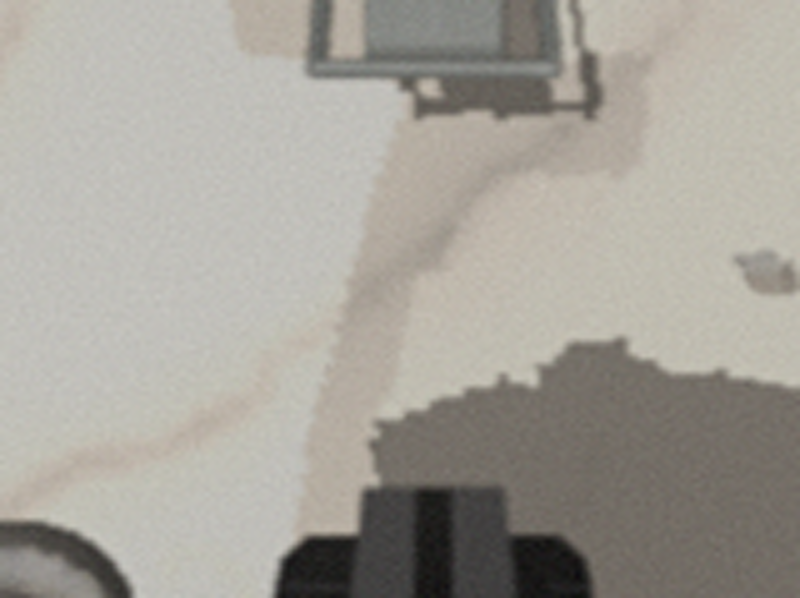

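```bash
python3 -m inch '0 0 0 0 40 0 1; 0 0 0 0 40 0 1; 0 0 0 0 18 0 1; 0 0 0 0 5 0 1; 0 0 0 0 0 0 1'
python3 - <<'E'
from h import *
c=bot.camera("wrist"); cv2.imwrite("pics/w12.png",c["color"])
o=bot.get_obs(); print(wc(o["eef_pos"]).round(1),o["ft_force"])
c=bot.camera("scene"); cv2.imwrite("pics/s12.png",cv2.resize(c["color"][150:260,190:340],None,fx=5,fy=5,interpolation=cv2.INTER_CUBIC))
E
```

```text
clock: 17.5
eef_pos: [0.3928, -0.1251, 0.0753]
tool_rot: [-0.459, 0.538, -0.537, 0.46]
ft_force: [0.0, -0.5, -0.6]
grip_width: -0.0002
[-147.6    0.9   75.8] [-0.07981296 -0.26198599 -0.28343334]
```

View pics/w12.png

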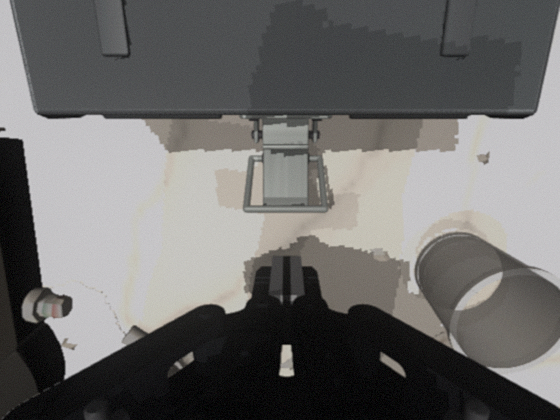

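View pics/s12.png

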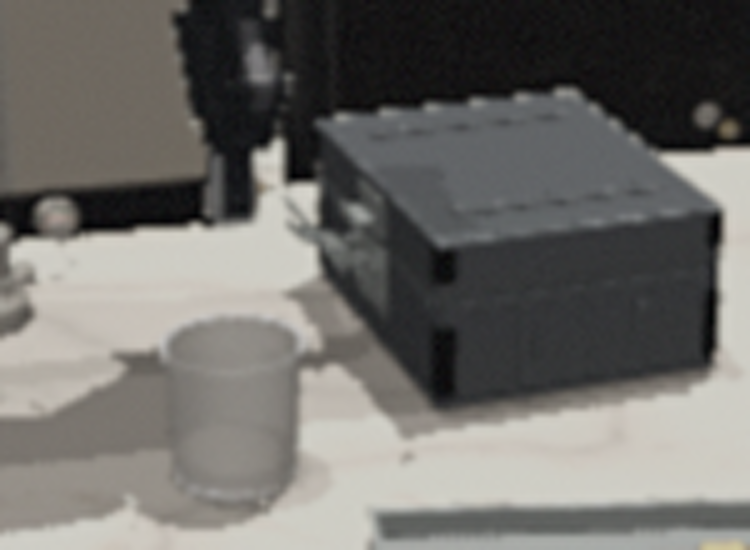

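```bash
python3 -m inch '0 0 0 0 0 16 1; 0 0 0 0 0 8 1; 0 0 0 0 0 6 1; 0 0 0 0 0 0 1'
python3 - <<'E'
from h import *
c=bot.camera("wrist"); cv2.imwrite("pics/w13.png",c["color"][60:360,140:440].repeat(2,0).repeat(2,1))
o=bot.get_obs(); print(wc(o["eef_pos"]).round(1),o["ft_force"])
c=bot.camera("scene"); cv2.imwrite("pics/s13.png",cv2.resize(c["color"][160:230,210:300],None,fx=8,fy=8,interpolation=cv2.INTER_CUBIC))
E
```

```text
clock: 18.1
eef_pos: [0.4224, -0.1297, 0.0755]
tool_rot: [-0.459, 0.537, -0.537, 0.46]
ft_force: [-0.4, -0.3, 0.2]
grip_width: 0.0
[-118.5    1.1   75.3] [-0.42723645  0.06848521 -0.39049451]
```

View pics/w13.png

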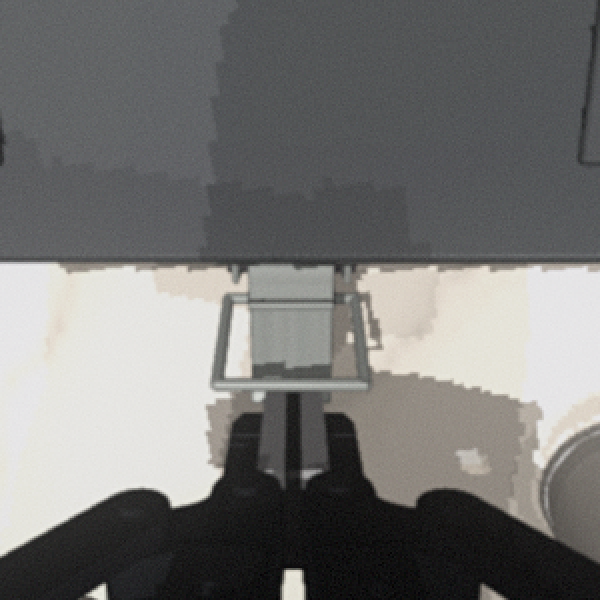

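View pics/s13.png

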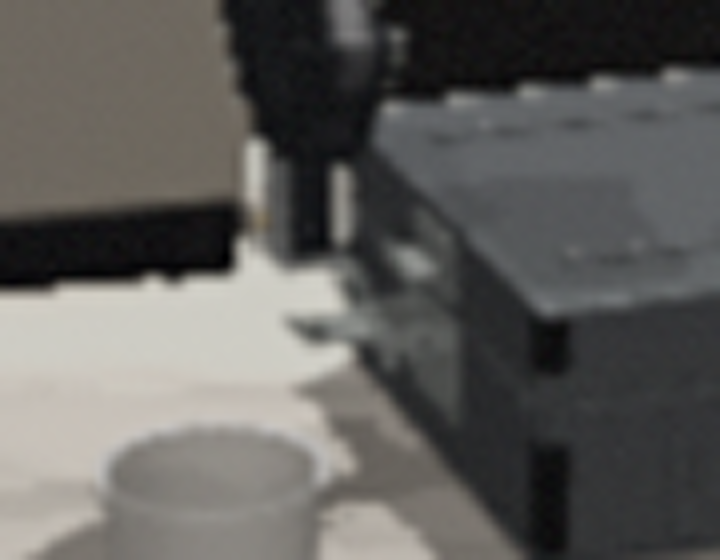

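```bash
python3 -m inch '0 0 0 0 0 5 1; 0 0 0 0 0 5 1; 0 0 0 0 0 4 1; 0 0 0 0 0 0 1;0 0 0 0 0 0 1'
python3 - <<'E'
from h import *
c=bot.camera("wrist"); cv2.imwrite("pics/w14.png",c["color"][60:360,140:440].repeat(2,0).repeat(2,1))
o=bot.get_obs(); print(wc(o["eef_pos"]).round(1),o["ft_force"])
c=bot.camera("scene"); cv2.imwrite("pics/s14.png",cv2.resize(c["color"][160:230,210:300],None,fx=8,fy=8,interpolation=cv2.INTER_CUBIC))
E
```

```text
clock: 18.82
eef_pos: [0.4356, -0.1316, 0.0751]
tool_rot: [-0.459, 0.538, -0.537, 0.46]
ft_force: [0.2, -0.5, 0.8]
grip_width: -0.0005
[-104.7    1.2   75.1] [-0.85054618 -1.11242374  0.64445243]
```

View pics/w14.png

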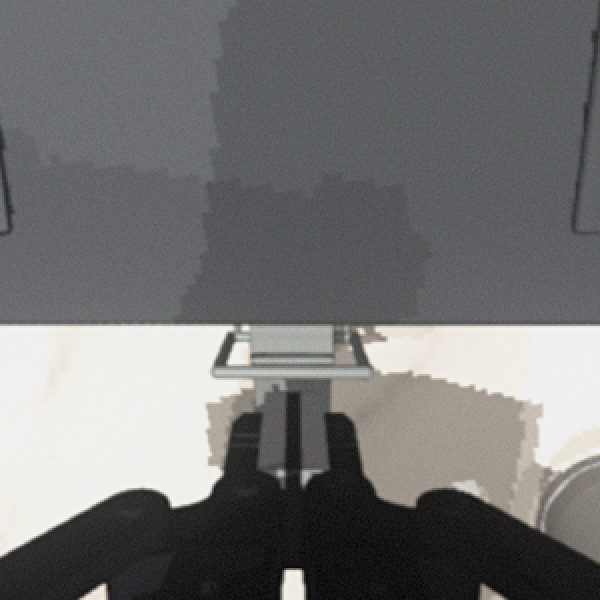

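View pics/s14.png

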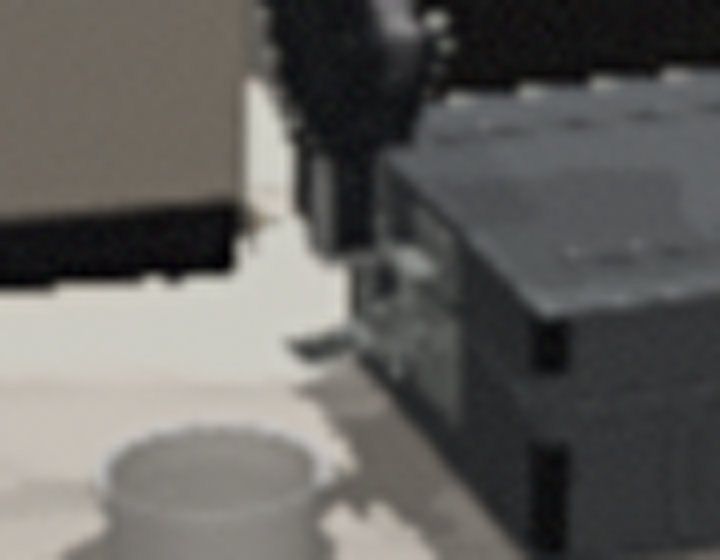

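Run:
```python
from h import *
import pickle
c=bot.camera("wrist"); pickle.dump(c,open("c14.pkl","wb"))
for z in(76,80,84): print(z,wc(onz(c,(286,246.5),z/1000)).round(1), wc(onz(c,(286,246),z/1000)).round(1))
pv=np.array([-85,0,50.]); u=lambda a:np.array([-np.sin(a),0,-np.cos(a)])
from h import *
s=bot.camera("scene")
for q in(1.5,1.6,1.7,1.8,1.9,2.0):
    lp=pv+12*u(q-.43); e=[proj(s,cw(pv+38*u(q)+[0,y,0])).round(1).ravel().tolist() for y in(11,-11)]
    print(q,lp.round(1),"lever end scene px",e,[[round((a-210)*8),round((b-160)*8)] for a,b in e],proj(c,cw(pv+38*u(q))).round(0))
```

```text
76 [-91.2   1.3  76. ] [-90.9   1.3  76. ]
80 [-89.4   1.3  80. ] [-89.2   1.3  80. ]
84 [-87.7   1.3  84. ] [-87.4   1.3  84. ]
1.5 [-95.5   0.   44.2] lever end scene px [[244.1, 201.2], [246.7, 204.4]] [[273, 330], [294, 355]] [[288. 277.]]
1.6 [-96.    0.   45.3] lever end scene px [[244.1, 199.8], [246.6, 203.0]] [[273, 318], [293, 344]] [[288. 280.]]
1.7 [-96.5   0.   46.4] lever end scene px [[244.2, 198.4], [246.7, 201.5]] [[274, 307], [294, 332]] [[288. 283.]]
1.8 [-96.8   0.   47.6] lever end scene px [[244.4, 197.0], [247.0, 200.1]] [[275, 296], [296, 321]] [[288. 286.]]
1.9 [-96.9   0.   48.8] lever end scene px [[244.8, 195.6], [247.3, 198.7]] [[278, 285], [298, 310]] [[288. 287.]]
2.0 [-97.   0.  50.] lever end scene px [[245.3, 194.2], [247.9, 197.3]] [[282, 274], [303, 298]] [[288. 289.]]
```

```bash
python3 -m inch '0 0 0 0 0 -6 1; 0 0 0 0 0 -12 1; 0 0 0 0 -20 -12 1; 0 0 0 0 0 0 1;0 0 0 0 0 0 1'
python3 - <<'E'
from h import *
import pickle
c=bot.camera("wrist"); pickle.dump(c,open("c15.pkl","wb"));cv2.imwrite("pics/w15.png",cv2.resize(c["color"][130:270,210:370],None,fx=5,fy=4.2,interpolation=cv2.INTER_CUBIC)[:600])
o=bot.get_obs(); print(wc(o["eef_pos"]).round(1),o["ft_force"])
c=bot.camera("scene"); cv2.imwrite("pics/s15.png",cv2.resize(c["color"][160:230,210:300],None,fx=8,fy=8,interpolation=cv2.INTER_CUBIC))
E
```

```text
clock: 19.65
eef_pos: [0.4062, -0.1271, 0.0951]
tool_rot: [-0.459, 0.538, -0.537, 0.46]
ft_force: [-0.4, 0.3, -1.0]
grip_width: 0.0003
[-134.5    1.1   94.9] [-0.65028562 -1.07725818  0.09893218]
```

View pics/w15.png

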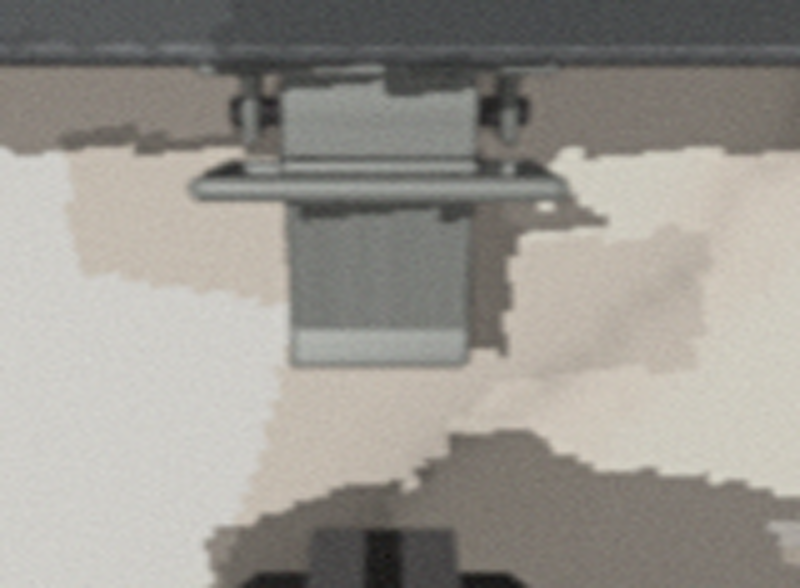

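View pics/s15.png

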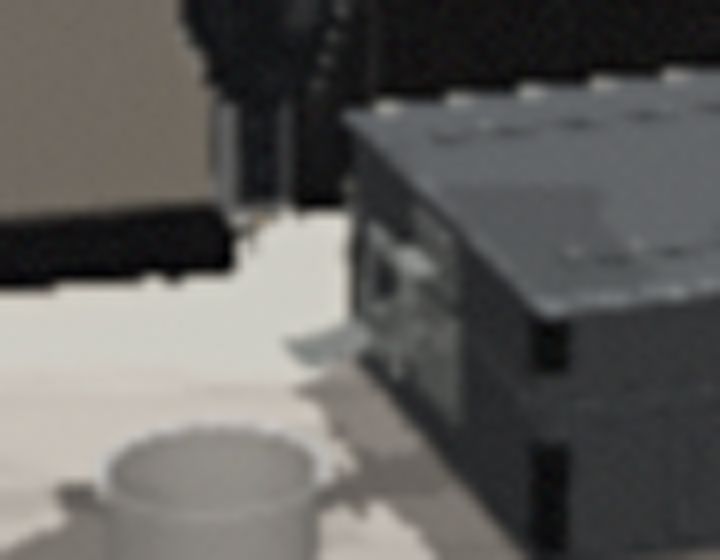

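Run:
```python
from h import *
import pickle
c=pickle.load(open("c15.pkl","rb")); s=bot.camera("scene")
print("bar at z:",[(z,wc(onz(c,(285.4,174.5),z/1000)).round(1)[:2].tolist()) for z in(74,78,82,86)])
pv=np.array([-85,0,50.]); u=lambda a:np.array([-np.sin(a),0,-np.cos(a)])
n=lambda q:np.array([-np.cos(q),0,np.sin(q)])
for q in(1.3,1.4,1.5,1.6,1.7,1.8,1.9,2.0):
    E=pv+38*u(q)+4*n(q); print(q,"end",E.round(0),proj(c,cw(E)).round(1)[0],"lp",(pv+12*u(q-.43)).round(1),proj(c,cw(pv+12*u(q-.43))).round(0)[0])
print("keeper",proj(c,cw((-84,0,74))).round(1),"lip",proj(c,cw((-88.5,0,77))).round(1), "scene keeper",(proj(s,cw((-84,0,74)))-[210,160])*8)
for b in((-88,0,78),(-93,0,78),(-97,0,79),(-82,0,75)): print(b,[((proj(s,cw(np.array(b)+[0,y,0]))[0]-[210,160])*8).round(0).tolist() for y in(17.5,-17.5)],proj(c,cw(b)).round(1)[0],[proj(c,cw(np.array(b)+[0,y,0])).round(1)[0].tolist() for y in(17.5,-17.5)])
```

```text
bar at z: [(74, [-90.9, 1.5]), (78, [-90.1, 1.5]), (82, [-89.3, 1.5]), (86, [-88.6, 1.5])]
1.3 end [-123.    0.   44.] [288.  215.6] lp [-94.2   0.   42.3] [288. 170.]
1.4 end [-123.    0.   47.] [288.  218.2] lp [-94.9   0.   43.2] [288. 171.]
1.5 end [-123.    0.   51.] [288.1 220.3] lp [-95.5   0.   44.2] [288. 173.]
1.6 end [-123.    0.   55.] [288.1 221.9] lp [-96.    0.   45.3] [288. 174.]
1.7 end [-122.    0.   59.] [288.1 222.9] lp [-96.5   0.   46.4] [288. 175.]
1.8 end [-121.    0.   63.] [288.2 223.2] lp [-96.8   0.   47.6] [288. 176.]
1.9 end [-120.    0.   66.] [288.2 222.9] lp [-96.9   0.   48.8] [288. 177.]
2.0 end [-118.    0.   69.] [288.2 221.9] lp [-97.   0.  50.] [288. 177.]
keeper [[288.4 160.9]] lip [[288.5 170.9]] scene keeper [[400.33856757 247.78825477]]
(-88, 0, 78) [[371.0, 219.0], [406.0, 256.0]] [288.5 170.3] [[252.9, 170.2], [324.0, 170.3]]
(-93, 0, 78) [[356.0, 221.0], [391.0, 258.0]] [288.4 180.2] [[253.2, 180.2], [323.7, 180.2]]
(-97, 0, 79) [[344.0, 219.0], [378.0, 257.0]] [288.4 188.5] [[253.3, 188.5], [323.6, 188.6]]
(-82, 0, 75) [[389.0, 225.0], [424.0, 263.0]] [288.5 157.2] [[253.2, 157.2], [323.8, 157.2]]
```

```bash
python3 - <<'E'
from h import *
import pickle
ct,cs=pickle.load(open("c0.pkl","rb"))
for p in((155,278),(152,268),(182,317),(128,247)): print(wc(onz(ct,p,.03)).round(0))
E
python3 -m inch '10 0 0 0 0 0 1; 10 0 0 0 0 0 0.8; 10 0 0 0 0 0 0.6; 0 0 0 0 0 0 0.6; 0 0 0 0 0 0 0.6'
python3 - <<'E'
from h import *
o=bot.get_obs(); R=Ro.from_quat(o["tool_rot"]).as_matrix(); print((Rc.T@R).round(2).tolist(), wc(o["eef_pos"]).round(1),o["joint_pos"].round(2),o["grip_width"])
for T in((-136,1.3,78),(-114,1.3,39)): print((R.T@(cw(T)-o["eef_pos"])*1000).round(1))
E
```

```text
[-258.   88.   30.]
[-239.   98.   30.]
[-328.   15.   30.]
[-203.  159.   30.]
clock: 20.42
eef_pos: [0.4073, -0.1276, 0.096]
tool_rot: [0.325, -0.38, 0.658, -0.563]
ft_force: [1.4, 0.1, 0.5]
grip_width: 0.0343
[[-0.0, 0.5, 0.87], [-1.0, 0.0, -0.0], [-0.0, -0.87, 0.5]] [-133.2    0.7   96. ] [-0.38 -0.08 -0.92  0.22  0.11  2.94] 0.03428848114503451
[ -0.5  14.2 -11.4]
[ -0.5  59.  -11.9]
```

```bash
python3 -m inch '0 0 0 0 14 -12 0.6; 0 0 0 0 25 0 0.6; 0 0 0 0 12 0 0.6; 0 0 0 0 0 0 0.6'
python3 - <<'E'
from h import *
import pickle
c=bot.camera("wrist"); pickle.dump(c,open("c16.pkl","wb"));cv2.imwrite("pics/w16.png",c["color"])
o=bot.get_obs(); print(wc(o["eef_pos"]).round(1),o["ft_force"].round(1),o["joint_pos"].round(2))
E
```

```text
clock: 20.92
eef_pos: [0.4242, -0.1302, 0.0455]
tool_rot: [0.325, -0.38, 0.658, -0.563]
ft_force: [-0.8, 0.6, 0.0]
grip_width: 0.034
[-116.7    0.8   45.8] [-0.7  0.5 -0.3] [-0.37  0.08 -0.96  0.01  0.11  2.95]
```

View pics/w16.png

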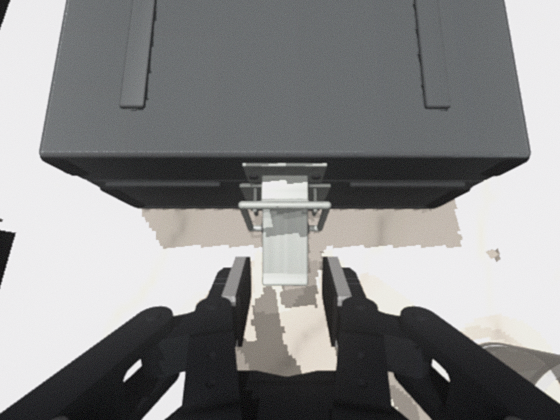

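```bash
python3 -m inch '0 0 0 0 7 3 0.6; 0 0 0 0 0 0 0.7; 0 0 0 0 0 0 0.8; 0 0 0 0 0 0 0.85'
python3 - <<'E'
from h import *
import pickle
c=bot.camera("wrist"); pickle.dump(c,open("c17.pkl","wb"));cv2.imwrite("pics/w17.png",c["color"][130:330,150:420].repeat(2,0).repeat(2,1))
o=bot.get_obs(); print(wc(o["eef_pos"]).round(1),o["ft_force"].round(1),o["joint_pos"].round(2),o["grip_width"])
E
```

```text
clock: 21.48
eef_pos: [0.4278, -0.1301, 0.0411]
tool_rot: [0.324, -0.38, 0.658, -0.564]
ft_force: [1.7, 1.5, -0.5]
grip_width: 0.0187
[-112.7    1.4   41.1] [ 2.7  1.4 -0.3] [-0.37  0.11 -0.96 -0.01  0.11  2.96] 0.0187062426494849
```

View pics/w17.png

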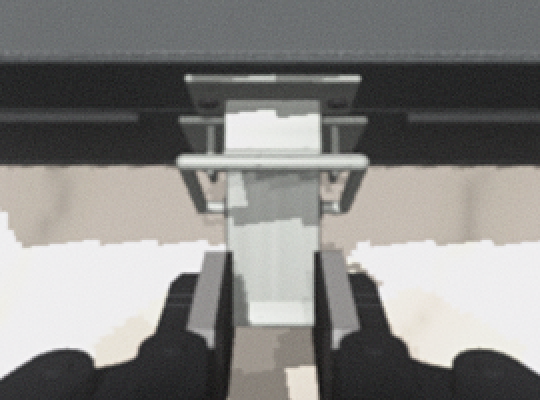

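```bash
python3 -m inch '0 0 0 0 0 0 1; 0 0 0 0 -6.2 2.2 1; 0 0 0 0 -6.1 3.5 1; 0 0 0 0 -5.1 4.1 1;  0 0 0 0 0 0 1'
python3 - <<'E'
from h import *
import pickle
c=bot.camera("wrist"); pickle.dump(c,open("c18.pkl","wb"));cv2.imwrite("pics/w18.png",c["color"][130:330,150:420].repeat(2,0).repeat(2,1))
o=bot.get_obs(); print(wc(o["eef_pos"]).round(1),o["ft_force"].round(1),o["joint_pos"].round(2),o["grip_width"])
c=bot.camera("scene"); cv2.imwrite("pics/s18.png",cv2.resize(c["color"][160:230,210:300],None,fx=8,fy=8,interpolation=cv2.INTER_CUBIC))
E
```

```text
clock: 22.15
eef_pos: [0.4306, -0.1307, 0.0626]
tool_rot: [0.323, -0.378, 0.659, -0.565]
ft_force: [16.2, 1.7, -12.1]
grip_width: 0.017
[-109.8    1.3   62.4] [ 14.9   1.6 -12.6] [-0.37  0.05 -0.93  0.07  0.11  2.96] 0.016675941214858724
```

View pics/w18.png

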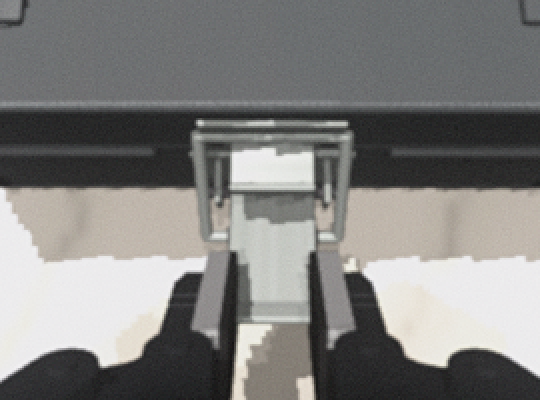

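View pics/s18.png

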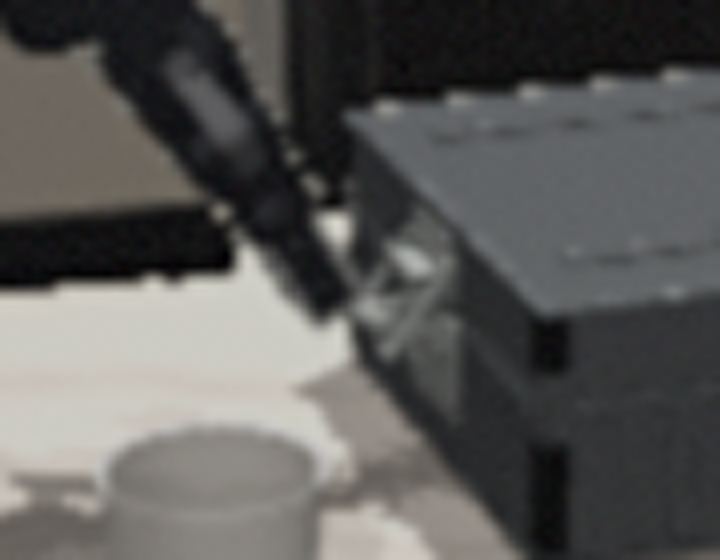

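Run:
```python
from h import *
o=bot.get_obs(); R=Ro.from_quat(o["tool_rot"]).as_matrix()
A=Rc.T@R
cur=wc(o["eef_pos"])
for a in (2.0,1.8,1.6,1.4,1.2,1.0,.8,.65,.5,.4,.3,.2):
    T=np.array([-85-30.5*np.sin(a)+2.5,1.3,50-30.5*np.cos(a)-4.3]); d=A.T@(T-cur); print(a,T.round(1),d.round(1)); cur=T
```

```text
2.0 [-110.2    1.3   58.4] [-0.   3.2 -2.3]
1.8 [-112.2    1.3   52.6] [ 0.   4.  -4.6]
1.6 [-113.     1.3   46.6] [ 0.   4.8 -3.7]
1.4 [-112.6    1.3   40.5] [ 0.   5.5 -2.7]
1.2 [-110.9    1.3   34.6] [ 0.   5.9 -1.6]
1.0 [-108.2    1.3   29.2] [ 0.   6.1 -0.4]
0.8 [-104.4    1.3   24.5] [0.  6.  0.9]
0.65 [-101.     1.3   21.4] [0.  4.3 1.4]
0.5 [-97.1   1.3  18.9] [0.  4.1 2.1]
0.4 [-94.4   1.3  17.6] [0.  2.5 1.7]
0.3 [-91.5   1.3  16.6] [0.  2.3 1.9]
0.2 [-88.6   1.3  15.8] [0.  2.1 2.2]
```

```bash
python3 -m inch '0 0 0 0 3.2 -2.3 1; 0 0 0 0 4 -4.6 1; 0 0 0 0 4.8 -3.7 1; 0 0 0 0 5.5 -2.7 1; 0 0 0 0 5.9 -1.6 1;  0 0 0 0 0 0 1'
python3 - <<'E'
from h import *
import pickle
c=bot.camera("wrist"); cv2.imwrite("pics/w19.png",c["color"][130:330,150:420].repeat(2,0).repeat(2,1))
o=bot.get_obs(); print(wc(o["eef_pos"]).round(1),(Rc.T@o["ft_force"]).round(1),o["joint_pos"].round(2),o["grip_width"])
c=bot.camera("scene"); cv2.imwrite("pics/s19.png",cv2.resize(c["color"][160:230,210:300],None,fx=8,fy=8,interpolation=cv2.INTER_CUBIC))
E
```

```text
clock: 23.0
eef_pos: [0.4247, -0.1299, 0.0324]
tool_rot: [0.324, -0.381, 0.658, -0.562]
ft_force: [-5.1, 2.2, 8.2]
grip_width: 0.017
[-115.7    1.2   32.5] [-4.7  1.2  7.7] [-0.37  0.13 -0.98 -0.05  0.11  2.96] 0.01701119967579301
```

View pics/w19.png

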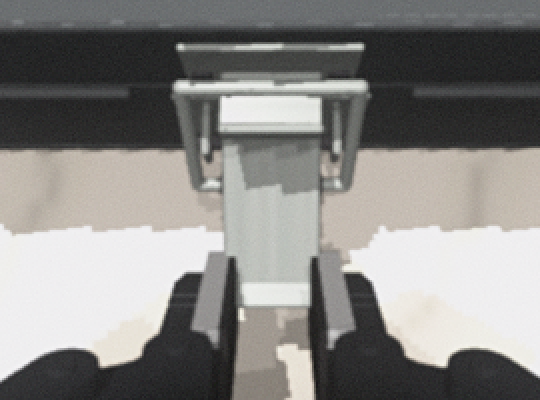

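View pics/s19.png

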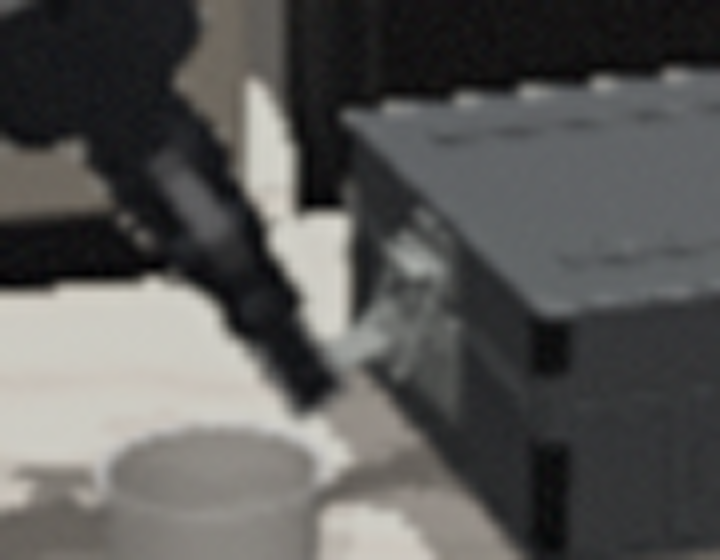

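Run:
```python
from h import *
import pickle
c=bot.camera("wrist"); pickle.dump(c,open("c19.pkl","wb"))
f=lambda p:((proj(c,cw(p))[0]-[150,130])*2).round(0)
for n,p in dict(keeper=(-84,1.3,74),keepL=(-84,11.3,74),lipmid=(-88.5,1.3,75.5),liptop=(-88.5,1.3,77),pivot=(-85,1.3,50),lidedge=(-75,0,90),seam=(-75,0,60)).items(): print(n,f(p))
print([ (z,wc(onz(c,(285,174),z/1000)).round(1).tolist()) for z in(70,74,76,78)])
cv2.imwrite("pics/w19b.png",cv2.resize(c["color"][130:240,215:355],None,fx=5.7,fy=5.4,interpolation=cv2.INTER_CUBIC))
```

```text
keeper [271. 106.]
keepL [219. 106.]
lipmid [271. 127.]
liptop [271. 125.]
pivot [272. 142.]
lidedge [278.  28.]
seam [278.  86.]
[(70, [-78.9, 1.6, 70.0]), (74, [-80.3, 1.5, 74.0]), (76, [-81.0, 1.5, 76.0]), (78, [-81.7, 1.5, 78.0])]
```

View pics/w19b.png

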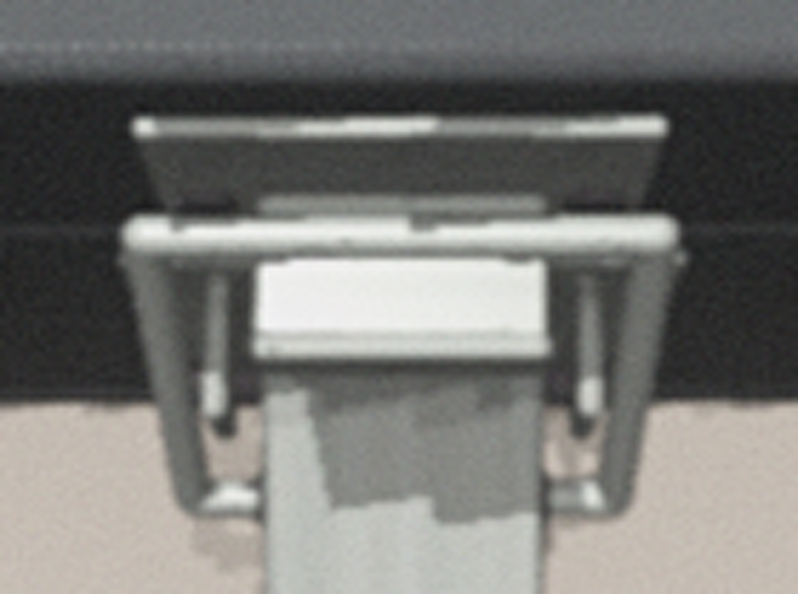

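```bash
python3 -m inch '0 0 0 0 3.4 0.7 1; 0 0 0 0 3.4 0.7 1; 0 0 0 0 3.4 0.5 1; 0 0 0 0 3.3 0.5 1; 0 0 0 0 2.4 0.8 1; 0 0 0 0 2.4 0.8 1; 0 0 0 0 0 0 1'
python3 - <<'E'
from h import *
import pickle
c=bot.camera("wrist"); cv2.imwrite("pics/w20.png",c["color"][130:330,150:420].repeat(2,0).repeat(2,1))
o=bot.get_obs(); print(wc(o["eef_pos"]).round(1),(Rc.T@o["ft_force"]).round(1),o["joint_pos"].round(2),o["grip_width"])
E
```

```text
clock: 24.02
eef_pos: [0.4297, -0.1303, 0.0137]
tool_rot: [0.328, -0.387, 0.656, -0.559]
ft_force: [-9.3, -0.3, -3.8]
grip_width: 0.0163
[-110.7    1.5   13.8] [-8.5 -1.4 -3.2] [-0.36  0.19 -0.97 -0.09  0.1   2.97] 0.016433688088926413
```

View pics/w20.png

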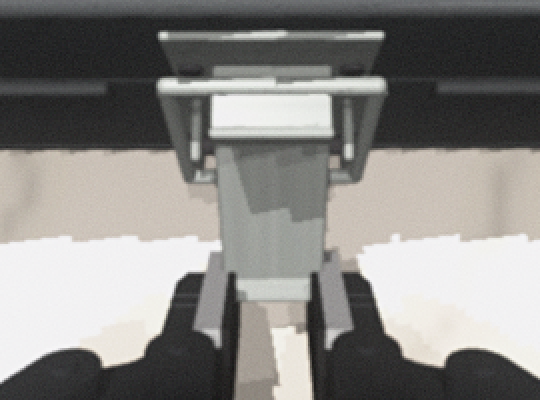

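```bash
python3 -m inch '0 0 0 0 0 0 0.75; 0 0 0 0 0 0 0.6; 0 0 0 0 -20 0 0.6; 0 0 0 0 -25 0 0.6; 0 0 0 0 0 0 1; 0 0 0 0 0 0 1;0 0 0 0 0 0 1'
python3 - <<'E'
from h import *
import pickle
c=bot.camera("wrist"); pickle.dump(c,open("c21.pkl","wb"));cv2.imwrite("pics/w21.png",c["color"][130:330,150:420].repeat(2,0).repeat(2,1))
o=bot.get_obs(); print(wc(o["eef_pos"]).round(1),(Rc.T@o["ft_force"]).round(1),o["joint_pos"].round(2),o["grip_width"])
R=Ro.from_quat(o["tool_rot"]).as_matrix(); print((Rc.T@R).round(3).tolist())
u=lambda a:np.array([-np.sin(a),0,-np.cos(a)]);n=lambda q:np.array([-np.cos(q),0,np.sin(q)])
for q in(.6,.8,1.,1.2,1.4):
    E=np.array([-85,1.3,50])+38*u(q)+4*n(q); print(q,E.round(0),((proj(c,cw(E))[0]-[150,130])*2).round(0))
c=bot.camera("scene"); cv2.imwrite("pics/s21.png",cv2.resize(c["color"][160:230,210:300],None,fx=8,fy=8,interpolation=cv2.INTER_CUBIC))
E
```

```text
clock: 24.95
eef_pos: [0.416, -0.1286, 0.0574]
tool_rot: [0.325, -0.381, 0.658, -0.563]
ft_force: [-1.0, 0.4, -1.0]
grip_width: -0.0001
[-124.6    1.1   57.2] [-0.5 -0.1  0.1] [-0.38  0.04 -0.96  0.06  0.11  2.95] -0.0002348791497731276
[[0.0, 0.499, 0.867], [-1.0, 0.001, -0.001], [-0.001, -0.867, 0.499]]
0.6 [-110.    1.   21.] [272. 238.]
0.8 [-115.    1.   26.] [272. 254.]
1.0 [-119.    1.   33.] [272. 267.]
1.2 [-122.    1.   40.] [272. 276.]
1.4 [-123.    1.   47.] [272. 279.]
```

View pics/w21.png

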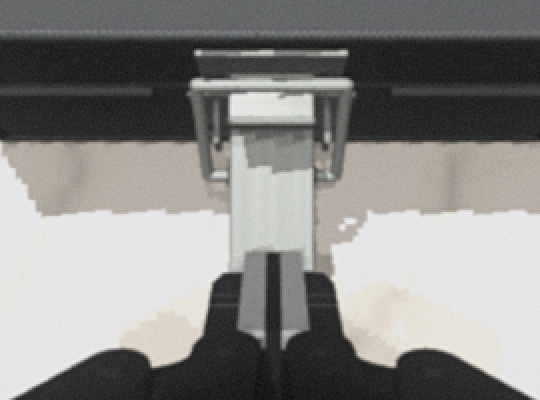

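View pics/s21.png

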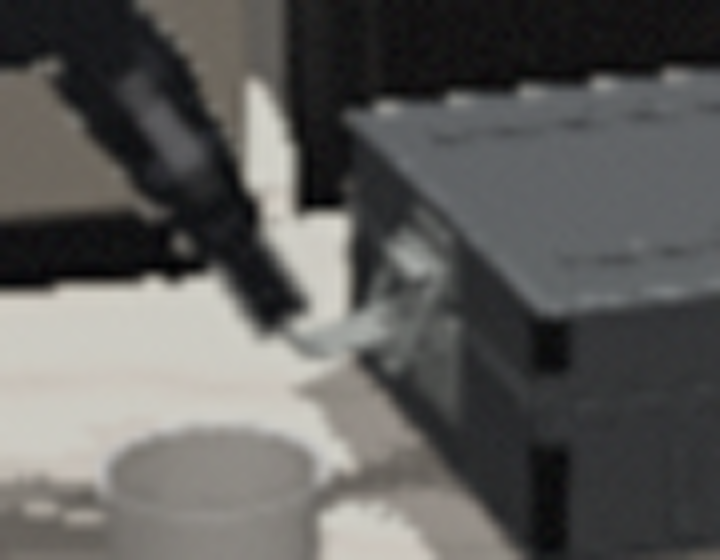

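```bash
python3 -m inch '0 0 0 0 5.6 -1.2 1; 0 0 0 0 5.7 -1.2 1; 0 0 0 0 4.7 -1.8 1; 0 0 0 0 4.7 -1.8 1; 0 0 0 0 3.3 -0.3 1; 0 0 0 0 3.3 -0.3 1; 0 0 0 0 2.6 0.4 1; 0 0 0 0 2.7 0.4 1; 0 0 0 0 0 0 1'
python3 - <<'E'
from h import *
import pickle
c=bot.camera("wrist"); cv2.imwrite("pics/w22.png",c["color"][130:330,150:420].repeat(2,0).repeat(2,1))
o=bot.get_obs(); print(wc(o["eef_pos"]).round(1),(Rc.T@o["ft_force"]).round(1),o["joint_pos"].round(2),o["grip_width"])
c=bot.camera("scene"); cv2.imwrite("pics/s22.png",cv2.resize(c["color"][160:230,210:300],None,fx=8,fy=8,interpolation=cv2.INTER_CUBIC))
E
```

```text
clock: 26.18
eef_pos: [0.4272, -0.1302, 0.0265]
tool_rot: [0.325, -0.38, 0.658, -0.563]
ft_force: [-0.8, 0.8, -0.3]
grip_width: 0.0002
[-113.1    1.3   26.7] [-0.6  0.7  0.6] [-0.37  0.15 -0.98 -0.07  0.11  2.96] -0.00021039848425618898
```

View pics/w22.png

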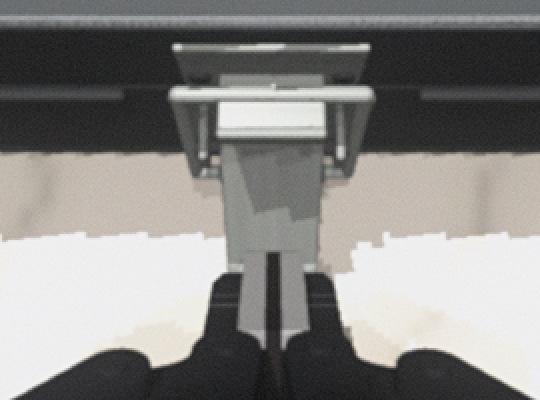

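View pics/s22.png

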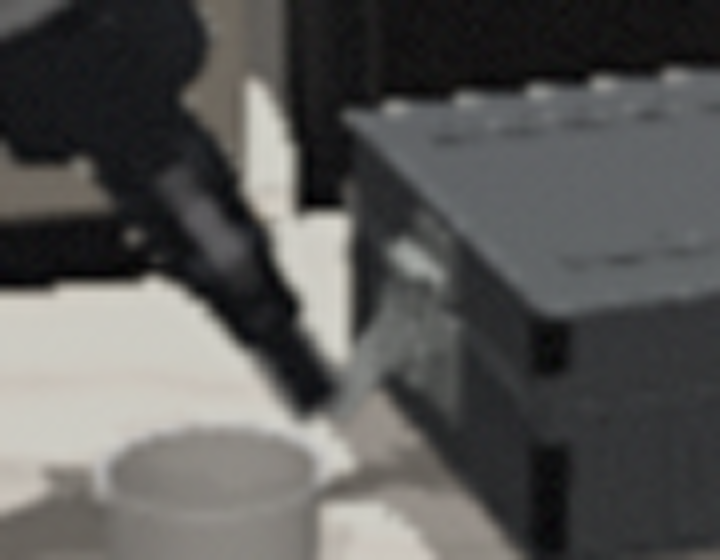

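```bash
python3 -m inch '0 0 0 0 2.4 1 1; 0 0 0 0 2.4 1 1; 0 0 0 0 2.2 1.4 1; 0 0 0 0 2.2 1.4 1; 0 0 0 0 0 0 1'
python3 - <<'E'
from h import *
c=bot.camera("wrist"); cv2.imwrite("pics/w23.png",c["color"][130:330,150:420].repeat(2,0).repeat(2,1))
o=bot.get_obs(); print(wc(o["eef_pos"]).round(1),(Rc.T@o["ft_force"]).round(1),o["joint_pos"].round(2))
E
```

```text
clock: 26.9
eef_pos: [0.436, -0.1316, 0.0211]
tool_rot: [0.325, -0.38, 0.658, -0.563]
ft_force: [0.8, 0.1, 0.1]
grip_width: 0.0
[-104.4    1.2   21.1] [ 1.6  0.1 -0. ] [-0.36  0.18 -0.97 -0.09  0.1   2.96]
```

View pics/w23.png

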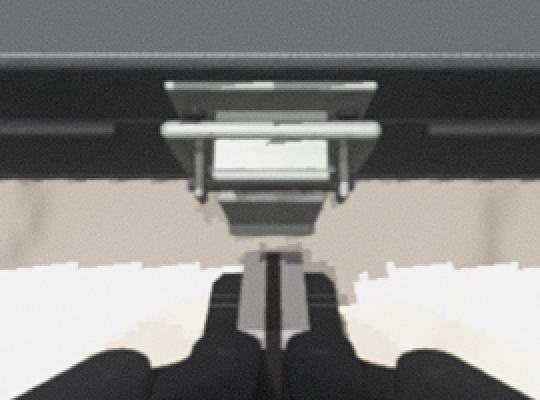

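```bash
python3 -m inch '0 0 0 0 1.3 2 1; 0 0 0 0 1 1.7 1; 0 0 0 0 0 0 1'; python3 -m inch '0 0 0 0 0.7 1.3 1; 0 0 0 0 0 0 1'
```

```text
clock: 27.32
eef_pos: [0.4404, -0.1324, 0.0212]
tool_rot: [0.325, -0.38, 0.658, -0.563]
ft_force: [0.0, 0.6, 0.1]
grip_width: -0.0001
clock: 27.58
eef_pos: [0.4417, -0.1325, 0.0212]
tool_rot: [0.325, -0.38, 0.658, -0.563]
ft_force: [0.7, -0.0, -0.0]
grip_width: 0.0001
```

```bash
python3 -m inch '0 0 0 0 0.7 1.3 1; 0 0 0 0 0 0 1'; python3 -m inch '0 0 0 0 0.7 1.3 1; 0 0 0 0 0 0 1'
```

```text
clock: 27.82
eef_pos: [0.4432, -0.1328, 0.0212]
tool_rot: [0.325, -0.38, 0.658, -0.563]
ft_force: [0.4, -0.3, -0.6]
grip_width: -0.0001
clock: 28.08
eef_pos: [0.4435, -0.1328, 0.0207]
tool_rot: [0.325, -0.381, 0.658, -0.563]
ft_force: [-3.6, -0.4, 1.7]
grip_width: -0.0003
```

```bash
python3 -m inch '0 0 0 0 0.7 1.3 1; 0 0 0 0 0 0 1'; python3 -m inch '0 0 0 0 -3 -5 1; 0 0 0 0 -25 -15 1; 0 0 0 0 -40 -10 1; 0 0 0 0 -40 0 1; 0 0 0 0 0 0 1'
python3 - <<'E'
from h import *
c=bot.camera("wrist"); cv2.imwrite("pics/w24.png",c["color"]); cv2.imwrite("pics/w24b.png",cv2.resize(c["color"][130:260,200:360],None,fx=5,fy=4.6,interpolation=cv2.INTER_CUBIC))
for n in("lever_tip","loop_bar","keeper","lever_pivot"):
  for d in bot.spot_point(n,"wrist")[:1]: print(n,np.round(d["point"],1),round(d["conf"],2))
for p in((-90,1.3,20),(-84,1.3,74),(-85,1.3,50),(-88.5,1.3,77)): print(p,proj(c,cw(p)).round(1))
o=bot.get_obs(); print(wc(o["eef_pos"]).round(1),o["ft_force"].round(1))
c=bot.camera("scene"); cv2.imwrite("pics/s24.png",c["color"]);cv2.imwrite("pics/s24b.png",cv2.resize(c["color"][160:230,210:300],None,fx=8,fy=8,interpolation=cv2.INTER_CUBIC))
E
```

```text
clock: 28.32
eef_pos: [0.4437, -0.1327, 0.0201]
tool_rot: [0.325, -0.382, 0.657, -0.562]
ft_force: [-7.3, 0.3, 4.6]
grip_width: -0.0001
clock: 28.95
eef_pos: [0.3686, -0.1218, 0.1034]
tool_rot: [0.323, -0.377, 0.66, -0.564]
ft_force: [-0.4, 0.4, 0.9]
grip_width: -0.0002
lever_tip [285.7 169.2] 0.98
loop_bar [282.2 125.8] 0.8
keeper [285.5 131.6] 0.74
lever_pivot [282.  150.4] 0.85
(-90, 1.3, 20) [[285.  170.7]]
(-84, 1.3, 74) [[284.8 132.2]]
(-85, 1.3, 50) [[284.9 149.2]]
(-88.5, 1.3, 77) [[284.7 136.6]]
[-174.4    1.3   98.6] [ 0.6 -0.8 -0.9]
```

View pics/w24b.png

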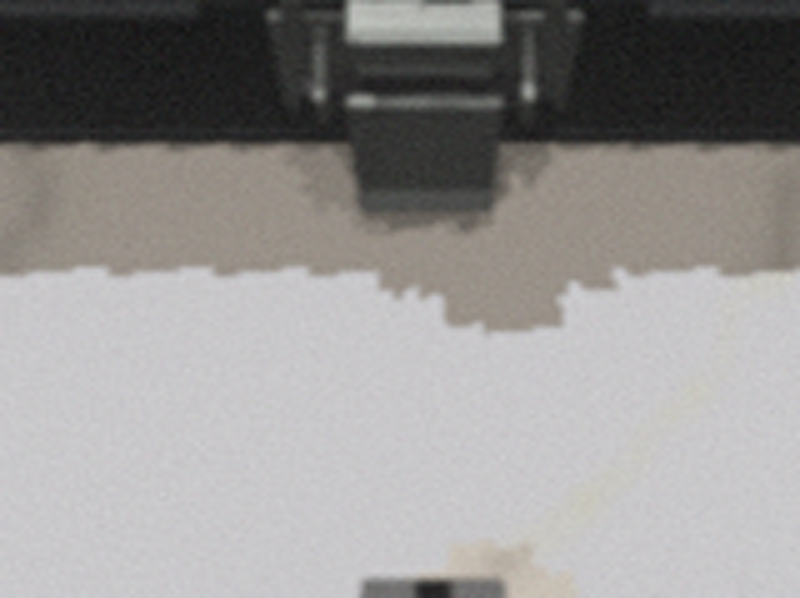

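View pics/s24.png

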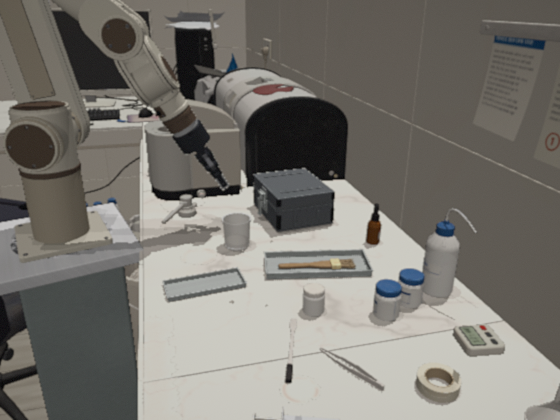

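View pics/s24b.png

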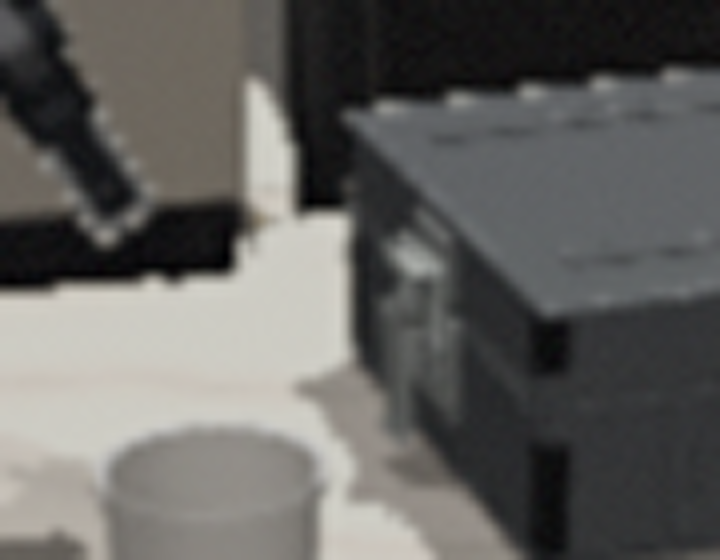

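Run:
```python
from h import *
c=bot.camera("wrist"); im=c["color"][95:180,225:345]; cv2.imwrite("pics/w25.png",np.clip(cv2.resize(im,None,fx=6.5,fy=6.5,interpolation=cv2.INTER_CUBIC)*1.8,0,255).astype("uint8"))
for p in((-84,1.3,74),(-78,1.3,74),(-88.5,1.3,72),(-84,18,74),(-84,-16,74),(-75,1.3,90),(-75,1.3,60)): print(p,((proj(c,cw(p))-[225,95])*6.5).round(0))
for z in (72,74,76,78): print(z,[wc(onz(c,(282,125.8+d),z/1000)).round(1).tolist() for d in(0,)])
```

```text
(-84, 1.3, 74) [[400. 188.]]
(-78, 1.3, 74) [[400. 131.]]
(-88.5, 1.3, 72) [[400. 241.]]
(-84, 18, 74) [[224. 188.]]
(-84, -16, 74) [[582. 188.]]
(-75, 1.3, 90) [[400.   9.]]
(-75, 1.3, 60) [[400. 173.]]
72 [[-84.2, 4.1, 72.0]]
74 [[-85.2, 4.1, 74.0]]
76 [[-86.3, 4.1, 76.0]]
78 [[-87.3, 4.0, 78.0]]
```

View pics/w25.png

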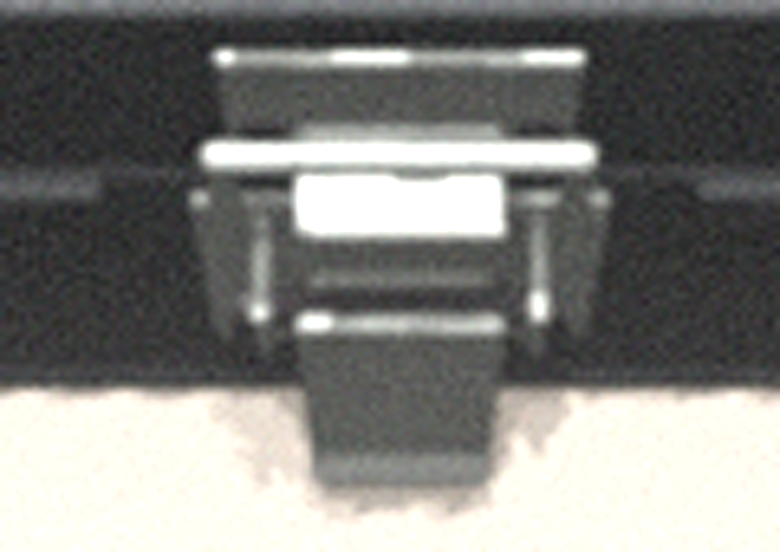

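The final pictures show the lever home, the bar at crop row 155 sitting on the keeper shelf behind the lip (lip edge at row 235), the lid shut, and the brush in the big tray at scene (317,265). The cup, bottle and jar are where they stood. Handing in.

Run:
```python
from workcell import bot
print(bot.get_obs()["clock"]); print(bot.job_done())
```

```text
29.3
the job is handed in; nothing more can be done
None
```

The case is closed and latched, and I handed the job in at 29.3 s of the 69 s allowed; no verdict came back. I laid the brush flat in the large tray, folded the lid shut and pressed it with about 11 N. Then I flipped the loop over the keeper and pushed the lever down until it snapped home.

- **Mended on the way:** the first push on the loop left its bar standing against the keeper's lip and the lever had sagged. I gripped the lever by its sides and raised it, and the bar fell in behind the lip. Forces reached about 20 N there. When I let go to change grip, the lever went back up. I then pushed it down again with the closed fingers.
- **Last checks:**
  - The lever tip was found within about 1.6 px of where it should be when home, and it held firm under a 7 to 9 N push.
  - The lid looks shut and the brush lies in the tray.
  - The cup, dropper bottle and jar look unmoved in the pictures, though I did not measure them again.
- **Small disagreement:** the bar showed about 5 px (roughly 3 mm) farther back than the stated seat. It is still clearly on the hook behind the lip.

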